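# Dry-fit a layered candle stand on the gluing jig

### The arm

A 7-joint arm with a two-finger parallel gripper is mounted at the origin on a cart in front of the work surface, level with it; the furniture and walls round the work are solid. World frame = base frame: x ahead of the robot, y to its left, z up, the work surface at z = 0. Lengths are in m, angles in rad, forces in N, time in s.
With the tool pointing down it reaches from about 0.425 to 0.875 m from the base axis. Payload 4.7 kg.
Tool frame: the origin (TCP) lies at the very end of the fingers, on their centre line; the grasp point (between the pads) lies 19 mm behind it; x points along the fingers, z is the direction in which the jaws open and shut, and the axes are right-handed (so a half turn about x gives the same grasp; the last joint's range is limited). The gripper opens to 87 mm and grips with 3 to 60 N. Pads are 19 mm wide; open, the fingers measure 117 mm over their backs; the gripper's body (75 mm by 190 mm) begins 51 mm behind the grasp point.
Start: joints at [-1.098, 0.321, -0.07, 1.45, 0.023, 1.371, -0.057], TCP at [0.288, 0.583, 0.193] pointing down, gripper open.
Joint ranges: [-2.86, 2.86], [-0.3, 2.09], [-1.38, 1.24], [0.06, 2.45], [-1.56, 4.7], [0.09, 2.05], [-2.69, 2.69]. Speed limits (rad/s): [2.57, 2.57, 3.14, 3.14, 3.14, 3.14, 3.14].

### API

Orientations are given as a rotation vector (axis times angle).
In Python, from bench import telemetry, viewer, workorder gives the robot as it stands.
- The arm moves only by the shell command python3 -m creep 'ROWS' [FORCE]. ROWS is JSON, a list of rows, each an object of numbers: "fingers": the opening, from 0 (shut) to 1 (fully open); "x", "y", "z": the shift along the tool's x, y, z in units of 40 mm (1.0 is 40 mm); "twist": the turn about the tool's x in units of 5 degrees (1.0 is 5 degrees). In form: [{"fingers": .., "x": .., "y": .., "z": .., "twist": ..}, ...]. A call has 1 to 20 rows; each row is the pose to reach, as a shift and turn from the pose commanded when the call began, along the tool's axes at that moment; what a row does not reach only later rows make up. A row lasts 1/12 s, in which the tool goes at most 41.7 mm and 7.16 degrees, less where a joint would pass 70% of its speed; a pose out of reach is approached as far as the arm can. A call with a gripper value outside its range is refused whole. The fingers move at their own pace and stop on an object; FORCE is the grip in N (left out, the last holds). Time passes only in rows, so rows that repeat a pose let the fingers close. It gives the time, the measured TCP pose, the force and the opening at its end, in the units of the state.
- telemetry.get_state(): the state, without advancing time (a new reading comes with each control period).
- viewer.get_image(name): name is "side" or "top" or "wrist"; returns a dict with "pixels" (420x560x3 uint8, red, green, blue), "z_map" (420x560 float32, m along the optical axis (not along the pixel's ray), 0 where there is no reading), "K" (3x3 intrinsics, pixels), "xyz" and "attitude" of the camera in the world. Camera axes: x right, y up, looking along -z (the intrinsics and any distortion apply to the point x, -y, -z); pixel columns grow to the right and rows downward; lengths in m; the calibration is good to about 2 mm. A picture is of the moment at which its call begins.
- workorder.close_job(): hands the job in, once; it reports no verdict.
The state is a dict: "time": time; "joint_positions": joint angles; "qd": joint speeds; "joint_torque": joint torques, N m; "position": TCP position; "tool_rot": TCP orientation; "ft_force": force on the tool from outside, world axes, zero at the start; "torque": the same for the moment, N m; "grip_width": opening from 0.0 (shut) to 1.0 (fully open).
Only numpy, scipy, OpenCV 4.12 (cv2) and the standard library are available. Lean on these libraries where they do the work, as an engineer would, in place of code of your own. Each camera call takes 0.05 s, during which the arm holds its last target.

### The job

Dry-fit the wooden candle stand on the round gluing jig: thread its four parts over the upright steel spindle, the square foot lying at the bottom, then the narrower, thick drum, then the wide round disc, and the domed cap last with its bore downwards. All four must lie flat on one another and be let go of; leave the sanding block and the pine offcut where they are.

Things in the scene. Friction and masses are not known exactly. Their poses are not given: they have to be found in the camera images.
- gluing_jig: gluing jig, fixed for the work: round grey base plate 100 mm across and 12 mm thick with one upright steel spindle in its centre. Spindle 8 mm in diameter, its top 76 mm above the bench, the last 10 mm tapering to 3 mm. Origin: centre of the underside, on the bench; z up along the spindle
- jig_seat (a point): the point on the jig's spindle axis at the top face of its base plate (12 mm above the bench), where the lowest part rests
- foot_center (a point): loose square wooden foot, 66 x 66 x 14 mm, with an 18 mm through-bore in the middle, lying flat; the point is its centre, half-way up (7 mm); x and y run parallel to its sides, z up
- drum_center (a point): loose wooden drum, 50 mm across, 24 mm tall, with an 18 mm through-bore along its axis, standing upright; the point is its centre, half-way up (12 mm); z is its axis
- disc_center (a point): loose wide round wooden disc, 66 mm across, 14 mm thick, with an 18 mm through-bore, lying flat; the point is its centre, half-way up (7 mm); z is its axis
- cap_center (a point): loose wooden cap, 36 mm across, 28 mm tall in all, straight-sided up to 21 mm with a low domed top without hole; in its underside an 18 mm blind bore, 18 mm deep. It stands bore down; the point is its centre, half-way up (14 mm); z is its axis, up through the dome
- sanding_center (a point): bystander: loose brown cork sanding block, 56 (x) x 97 (y) x 28 mm, lying flat; the point is its centre, half-way up (14 mm). Not to be moved
- offcut_center (a point): bystander: loose square pine offcut without a bore, 45 x 45 x 18 mm; the point is its centre, half-way up (9 mm). Not part of the stand, not to be moved
Things that resemble listed ones, but are neither listed nor needed, are in the scene too. There is more than one size of the gluing_jig; the one meant has the size given above.

How it is judged:
By the outcome, as a careful person would: the job done as asked, in the order asked, and still so for the second after the job is handed in, with the robot touching nothing.
It also fails if it takes over 104 s, if anything falls off the work surface, if the arm or the gripper's body presses on something with over 40 N, if the wrist force passes 120 N, or if a joint passes its speed limit or range.

## Working session

There is one attempt and no reset: what is moved stays moved. The work goes in short steps, Python scripts to look and compute and a shell command to move; the robot and the scene stay as the last step left them, time stands still between calls to the robot, and variables do not carry over. Pictures are saved under pics/ and viewed, and the job is handed in when it is done.

```bash
ls; mkdir -p pics
cat > h.py <<'E'
import numpy as np, cv2
from scipy.spatial.transform import Rotation as R
from bench import telemetry, viewer, workorder
def snap(name,fn):
    d=viewer.get_image(name); np.savez(''+fn+'.npz',**{k:np.array(v) for k,v in d.items()})
    cv2.imwrite('pics/'+fn+'.png',cv2.cvtColor(d['pixels'],cv2.COLOR_RGB2BGR)); return d
def rot(d):
    a=np.array(d['attitude'],float)
    if a.shape==(3,3): return a
    if a.size==3: return R.from_rotvec(a).as_matrix()
    raise Exception(str(a))
def cloud(d):
    K=np.array(d['K']); z=np.array(d['z_map']); v,u=np.indices(z.shape)
    p=np.stack([(u-K[0,2])/K[0,0]*z,-(v-K[1,2])/K[1,1]*z,-z],-1)
    w=p@rot(d).T+np.array(d['xyz']); w[z==0]=np.nan; return w
E
python3 - <<'E'
from h import *
for n in ['top','side','wrist']:
    d=snap(n,n+'0'); print({k:(np.array(v).tolist() if np.array(v).size<10 else np.array(v).shape) for k,v in d.items()})
print(telemetry.get_state())
E
```

```text
pics
{'pixels': (420, 560, 3), 'z_map': (420, 560), 'K': [[499.0741155679502, 0.0, 270.84348163264474], [0.0, 499.0741155679502, 207.70861119120764], [0.0, 0.0, 1.0]], 'xyz': [0.40620394230002654, 0.03864448212895667, 1.2215289158889306], 'attitude': [0.03244125762058177, -0.05729724289024674, -1.5977280187759462]}
{'pixels': (420, 560, 3), 'z_map': (420, 560), 'K': [[385.35058088658457, 0.0, 278.19218337529713], [0.0, 385.35058088658457, 208.17181536624767], [0.0, 0.0, 1.0]], 'xyz': [0.4674585824673212, -0.7407501410490105, 0.45207672329674337], 'attitude': [1.0974912038013582, -0.010863301264587271, -0.019489348387850644]}
{'pixels': (420, 560, 3), 'z_map': (420, 560), 'K': [[323.0804511990555, 0.0, 276.1072498036834], [0.0, 323.0804511990555, 208.13978039238515], [0.0, 0.0, 1.0]], 'xyz': [0.22337453810322874, 0.6127780030885787, 0.38307081304105756], 'attitude': [-0.23869994052138727, -0.14553384915092382, 1.1062834851153436]}
{'time': 0.15, 'joint_positions': array([-1.09789556,  0.32164427, -0.07011401,  1.45138811,  0.02260203,
        1.3707825 , -0.05689798]), 'qd': array([-0.00034531, -0.00246618,  0.00110441, -0.00361336, -0.00102362,
       -0.00017399, -0.0002991 ]), 'joint_torque': array([ 1.12096952e-04, -4.91799617e+01, -4.04347284e-01, -3.12874675e+01,
       -6.38849312e-02,  4.06430033e-02,  9.34872173e-05]), 'position': array([0.28769476, 0.58236038, 0.19182185]), 'tool_rot': array([-0.86582777,  1.39317125,  0.86447957]), 'ft_force': array([ 0.58995718,  0.50330132, -0.12574584]), 'torque': array([-0.00089098,  0.00981015, -0.01054035]), 'grip_width': 0.9989100769791746}
```

View pics/top0.png

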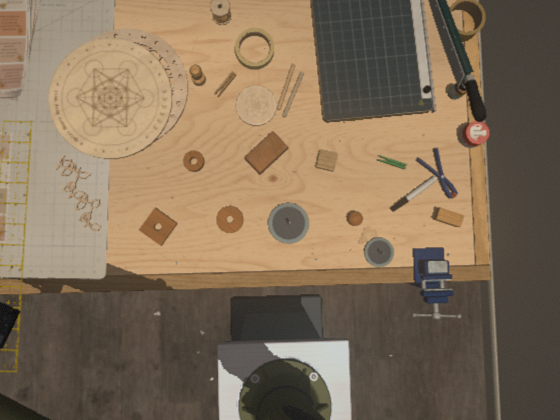

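View pics/side0.png

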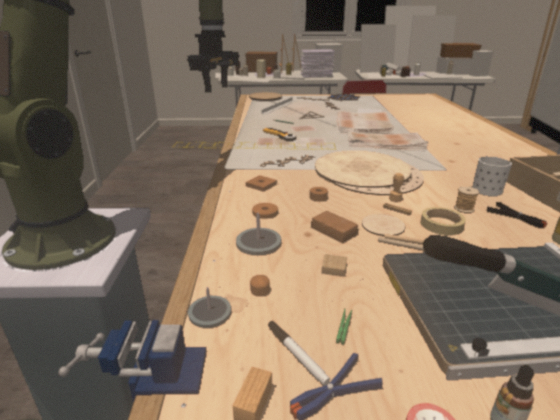

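View pics/wrist0.png

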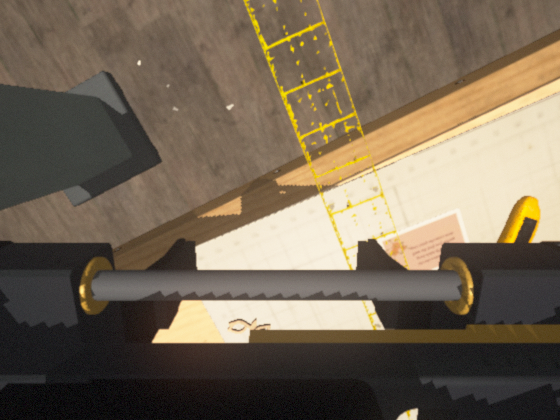

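The top image shows these candidates.
- **Jig:** large grey plate at (288,222), or a smaller one at (378,250).
- **Foot:** bored square at (157,226). The other squares are the offcut at (326,160) and the block at (447,216).
- **Disc:** (230,219), against the pale round (256,105) and the ring (254,48).
- **Drum:** (193,161), against the spools at (220,10) and (196,74).
- **Cap:** (355,218), against the knob at (196,74).
- **Sanding block:** (266,152).

I'll measure them and check close crops.

```bash
cat > m.py <<'E'
from h import *
d=dict(np.load('top0.npz')); w=cloud(d); img=cv2.imread('pics/top0.png')
tb=w[240:260,120:200,2]; print('table z',np.nanmedian(tb), np.nanmedian(w[180:200,300:340,2]))
c={'foot':(157,226,30),'drum':(193,161,20),'disc':(230,219,22),'cap':(355,218,16),'jig':(288,222,28),'small':(378,250,22),'sand':(266,152,28),'off':(326,160,16)}
ps=[]
for n,(u,v,r) in c.items():
    s=w[v-r:v+r,u-r:u+r]; h=s[...,2]
    m=(h>(0.007 if n in('jig','small') else 0.006))&(h<.1)
    k,l,st,_=cv2.connectedComponentsWithStats(m.astype(np.uint8)); i=1+np.argmax(st[1:,4]); m=l==i
    q=s[m]; top=np.percentile(q[:,2],60); t=q[q[:,2]>top-.004]
    (cx,cy),(a,b),ang=cv2.minAreaRect((t[:,:2]*1000).astype(np.float32))
    print(n,'med top z',round(top*1e3,1),'max',round(q[:,2].max()*1e3,1),'rect c',round(cx,1),round(cy,1),'size',round(a,1),round(b,1),'ang',round(ang,1),'mean',(t[:,:2].mean(0)*1e3).round(1))
    cr=cv2.resize(img[v-30:v+30,u-30:u+30],(200,200),interpolation=cv2.INTER_CUBIC); ps.append(cr)
cv2.imwrite('pics/crops.png',np.vstack([np.hstack(ps[:4]),np.hstack(ps[4:])]))
E
python3 m.py
```

```text
table z -0.00184004205184074 -0.0013868947830748546
foot med top z 12.8 max 20.0 rect c 437.6 294.5 size 66.4 66.3 ang 53.2 mean [437.6 294.5]
drum med top z 23.0 max 28.6 rect c 593.6 204.3 size 48.2 48.2 ang 33.2 mean [594.2 204.4]
disc med top z 13.2 max 19.9 rect c 450.3 120.6 size 63.1 63.1 ang 88.6 mean [450.6 119.9]
cap med top z 25.5 max 31.5 rect c 444.4 -182.8 size 33.3 32.4 ang 24.6 mean [ 444.4 -182.2]
jig med top z 11.7 max 73.8 rect c 438.0 -22.2 size 97.9 98.3 ang 43.5 mean [437.6 -21.7]
small med top z 9.6 max 50.8 rect c 362.2 -239.5 size 69.8 69.6 ang 41.5 mean [ 361.5 -240.1]
sand med top z 27.2 max 34.1 rect c 610.3 27.9 size 55.2 94.4 ang 41.2 mean [610.3  27.8]
off med top z 17.5 max 23.2 rect c 588.6 -119.5 size 44.8 45.3 ang 75.9 mean [ 588.2 -119.2]
```

View pics/crops.png

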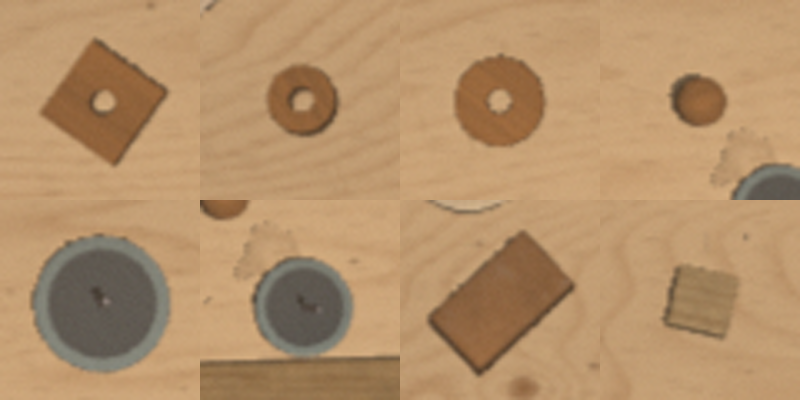

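Each choice matches its description: the jig is the 98 mm plate with a tip about 76 mm up, and the drum, disc, foot and cap sizes agree. Next is the move planner, which only prints the shifts.

```bash
cat > p.py <<'E'
import sys; from h import *
# usage p.py x y z(mm) jawdeg|-
s=telemetry.get_state(); Rm=R.from_rotvec(s['tool_rot']).as_matrix(); p=np.array(s['position'])*1e3
jd=np.degrees(np.arctan2(Rm[1,2],Rm[0,2]))
print('t',round(s['time'],2),'tcp',p.round(1),'toolx',Rm[:,0].round(3),'jaw',round(jd,1),'F',np.round(s['ft_force'],1),'g',round(s['grip_width']*87,1),'q7',s['joint_positions'][[4,6]].round(2))
if len(sys.argv)>1:
    t=np.array([float(a) for a in sys.argv[1:4]]); sh=Rm.T@(t-p)/40
    print('shift x,y,z',sh.round(3))
    if len(sys.argv)>4:
        dl=(float(sys.argv[4])-jd+90)%180-90; print('twist',round(-dl*1/5,2),'(jaw change',round(dl,1),')')
E
python3 p.py 437.6 294.5 100 53.2;python3 p.py 437.6 294.5 100 -36.8; python3 p.py 438 -22 100 0
```

```text
t 0.15 tcp [287.7 582.4 191.8] toolx [-0.001 -0.001 -1.   ] jaw 63.7 F [ 0.6  0.5 -0.1] g 86.9 q7 [ 0.02 -0.06]
shift x,y,z [ 2.303 -6.547 -4.79 ]
twist 2.1 (jaw change -10.5 )
t 0.15 tcp [287.7 582.4 191.8] toolx [-0.001 -0.001 -1.   ] jaw 63.7 F [ 0.6  0.5 -0.1] g 86.9 q7 [ 0.02 -0.06]
shift x,y,z [ 2.303 -6.547 -4.79 ]
twist -15.9 (jaw change 79.5 )
t 0.15 tcp [287.7 582.4 191.8] toolx [-0.001 -0.001 -1.   ] jaw 63.7 F [ 0.6  0.5 -0.1] g 86.9 q7 [ 0.02 -0.06]
shift x,y,z [  2.313 -10.06  -11.88 ]
twist 12.74 (jaw change -63.7 )
```

Run:
```python
from h import *
d=dict(np.load('side0.npz')); w=cloud(d)
print('table',np.nanmedian(w[300:315,290:320,2]))
for n,(x,y) in {'jig':(438,-22),'foot':(437.6,294.5),'drum':(594,204),'disc':(450,120),'cap':(444,-183)}.items():
    m=(np.hypot(w[...,0]*1e3-x,w[...,1]*1e3-y)<60)&(w[...,2]>.008)
    q=w[m]*1e3
    if n=='jig': q=q[q[:,2]>25]; print(n,q.mean(0).round(1),q.max(0).round(1),len(q)); continue
    t=q[q[:,2]>np.percentile(q[:,2],70)-3]; r=cv2.minAreaRect(t[:,:2].astype(np.float32)); print(n,np.round(r[0],1),np.round(r[1],1),t[:,2].max().round(1))
d=dict(np.load('top0.npz')); w=cloud(d); m=(np.hypot(w[...,0]*1e3-438,w[...,1]*1e3+22)<40)&(w[...,2]>.025); print((w[m]*1e3).round(0))
```

```text
table -0.0020867793721021932
jig [439.6 -24.9  48.7] [443.3 -21.3  73.4] 68
foot [439.4 293.2] [70.4 69.2] 14.0
drum [595.8 202.8] [48.2 45.8] 23.9
disc [452.5 118.7] [63.2 64.4] 14.2
cap [ 445.7 -184.8] [32.1 34.2] 28.3
[[440. -19.  66.]
 [440. -21.  72.]
 [440. -24.  72.]
 [438. -18.  52.]
 [437. -19.  74.]
 [437. -21.  73.]
 [437. -24.  67.]
 [436. -18.  41.]
 [435. -19.  63.]
 [435. -21.  72.]
 [435. -24.  69.]]
```

Both cameras agree to about 2 mm, so I average them: foot (438.5,294), drum (595,203.6), disc (451.4,119.7), cap (445,-183.8), jig (438.7,-22.5). I start with the foot.

```bash
python3 -m creep '[{"fingers":1,"x":0,"y":-1.5,"z":-1.1,"twist":0.5},{"fingers":1,"x":0,"y":-3,"z":-2.2,"twist":1},{"fingers":1,"x":1,"y":-4.5,"z":-3.3,"twist":1.6},{"fingers":1,"x":2,"y":-5.5,"z":-4,"twist":2.1},{"fingers":1,"x":2.5,"y":-6.54,"z":-4.8,"twist":2.1},{"fingers":1,"x":2.5,"y":-6.54,"z":-4.8,"twist":2.1},{"fingers":1,"x":2.5,"y":-6.54,"z":-4.8,"twist":2.1},{"fingers":1,"x":2.5,"y":-6.54,"z":-4.8,"twist":2.1},{"fingers":1,"x":2.5,"y":-6.54,"z":-4.8,"twist":2.1},{"fingers":1,"x":2.5,"y":-6.54,"z":-4.8,"twist":2.1},{"fingers":1,"x":2.5,"y":-6.54,"z":-4.8,"twist":2.1},{"fingers":1,"x":2.5,"y":-6.54,"z":-4.8,"twist":2.1}]' 25; python3 p.py 438.5 294 4 53.2; python3 -c "
from h import *
snap('wrist','w1')"
```

```text
time: 1.15
position: [0.4369, 0.2969, 0.0933]
tool_rot: [-0.725, 1.445, 0.727]
ft_force: [-0.5, 0.9, -1.0]
grip_width: 0.999
t 1.15 tcp [436.9 296.9  93.3] toolx [ 0.     0.002 -1.   ] jaw 53.3 F [-0.5  0.9 -1. ] g 86.9 q7 [-0.02  0.3 ]
shift x,y,z [ 2.232 -0.077 -0.036]
twist 0.03 (jaw change -0.1 )
```

View pics/w1.png

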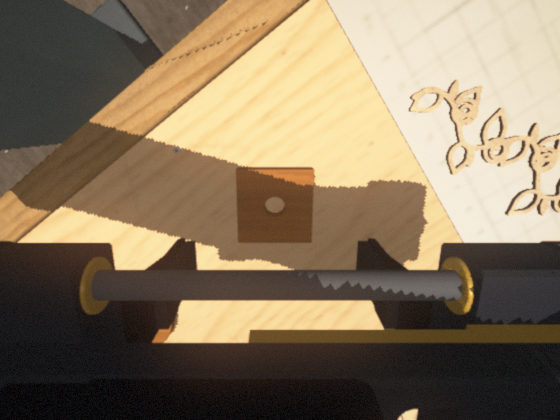

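The wrist view shows the foot square to the jaws, centred at (275,205) between them. I'll descend and grip.

```bash
python3 -m creep '[{"fingers":1,"x":0.6,"y":-0.08,"z":-0.03,"twist":0},{"fingers":1,"x":1.2,"y":-0.08,"z":-0.03,"twist":0},{"fingers":1,"x":1.7,"y":-0.08,"z":-0.03,"twist":0},{"fingers":1,"x":2.0,"y":-0.08,"z":-0.03,"twist":0},{"fingers":1,"x":2.2,"y":-0.08,"z":-0.03,"twist":0},{"fingers":1,"x":2.2,"y":-0.08,"z":-0.03,"twist":0},{"fingers":1,"x":2.2,"y":-0.08,"z":-0.03,"twist":0},{"fingers":0.5,"x":2.2,"y":-0.08,"z":-0.03,"twist":0},{"fingers":0.5,"x":2.2,"y":-0.08,"z":-0.03,"twist":0},{"fingers":0.5,"x":2.2,"y":-0.08,"z":-0.03,"twist":0},{"fingers":0.5,"x":2.2,"y":-0.08,"z":-0.03,"twist":0},{"fingers":0.5,"x":2.2,"y":-0.08,"z":-0.03,"twist":0},{"fingers":0.5,"x":2.2,"y":-0.08,"z":-0.03,"twist":0},{"fingers":0.5,"x":2.2,"y":-0.08,"z":-0.03,"twist":0}]' 25; python3 p.py
```

```text
time: 2.37
position: [0.4393, 0.2919, 0.0048]
tool_rot: [-0.724, 1.446, 0.725]
ft_force: [-0.6, -0.4, -0.4]
grip_width: 0.562
t 2.37 tcp [439.3 291.9   4.8] toolx [ 0.  0. -1.] jaw 53.2 F [-0.6 -0.4 -0.4] g 48.9 q7 [-0.04  0.32]
```

```bash
python3 -c "
from h import *
snap('wrist','w2');snap('side','s2');d=snap('top','t2')
i=cv2.imread('pics/s2.png')[150:250,220:360];cv2.imwrite('pics/s2c.png',cv2.resize(i,(700,500)))
"; python3 p.py
```

```text
t 2.52 tcp [439.2 291.9   4.6] toolx [ 0. -0. -1.] jaw 53.2 F [ 0.5 -0.1 -0.1] g 45.0 q7 [-0.04  0.32]
```

View pics/w2.png

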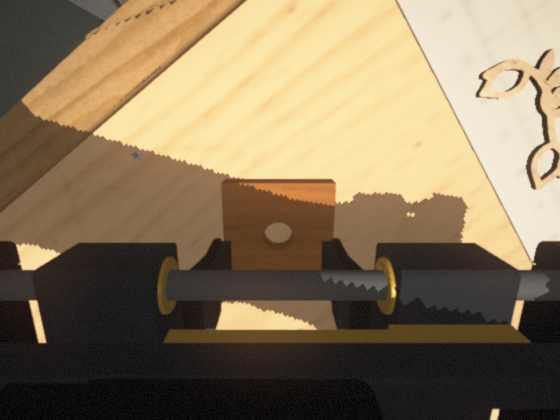

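View pics/s2c.png

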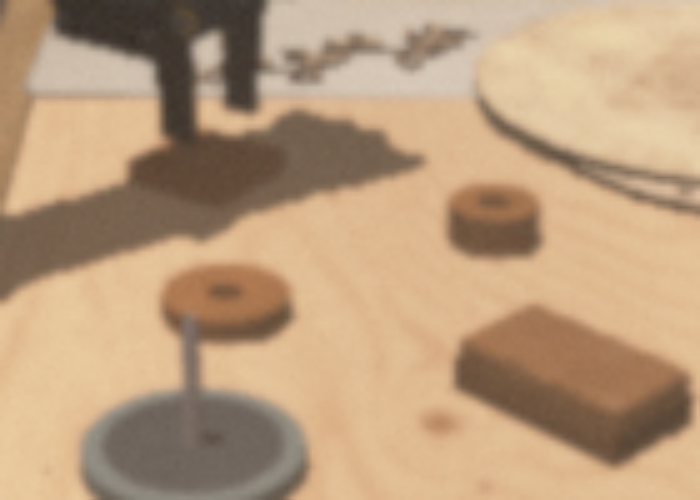

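```bash
python3 p.py
python3 - <<'E'
from h import *
d=dict(np.load('w2.npz')); w=cloud(d)*1e3
for u,v in [(278,195),(230,195),(325,195),(278,262),(278,232),(205,260),(350,260),(190,305),(365,305),(225,285),(330,285),(278,320)]: print((u,v),w[v,u].round(1), d['z_map'][v,u].round(3))
print(d['xyz'])
i=cv2.imread('pics/t2.png')[180:280,100:240];cv2.imwrite('pics/t2c.png',cv2.resize(i,(700,500)))
E
```

```text
t 2.52 tcp [439.2 291.9   4.6] toolx [ 0. -0. -1.] jaw 53.2 F [ 0.5 -0.1 -0.1] g 45.0 q7 [-0.04  0.32]
(278, 195) [415.8 309.1  13.7] 0.187
(230, 195) [399.2 286.8  13.4] 0.187
(325, 195) [432.  330.9  13.8] 0.187
(278, 262) [449.6 284.   13.7] 0.198
(278, 232) [438.2 292.5  -1.2] 0.209
(205, 260) [411.2 271.2  61.7] 0.146
(350, 260) [450.3 323.6  61.8] 0.146
(190, 305) [412.4 274.1  99.8] 0.109
(365, 305) [446.8 321.5 101. ] 0.107
(225, 285) [406.2 298.8 122.3] 0.082
(330, 285) [422.7 319.9 121.3] 0.083
(278, 320) [490.6 253.5  -1.6] 0.226
[0.38172814 0.33328328 0.19618339]
```

View pics/t2c.png

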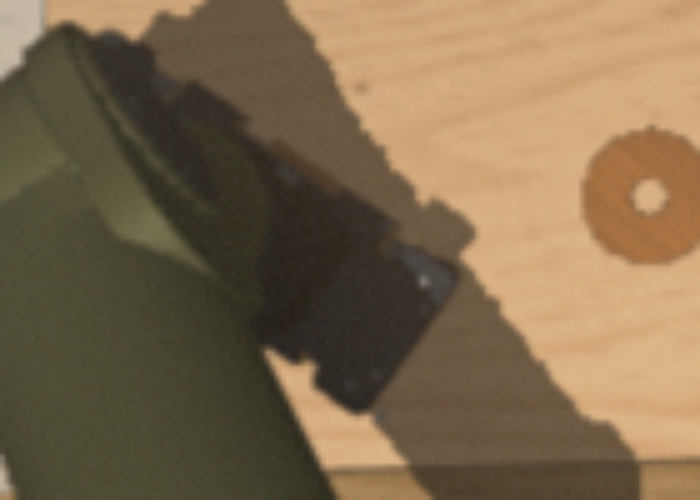

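The wrist depth puts the bore at (438,292.5), on the TCP, with the fingers about 65 mm apart beside the foot. I'll let the grip settle, then try a small lift.

```bash
python3 -m creep '[{"fingers":0.4,"x":0},{"fingers":0.4,"x":0},{"fingers":0.4,"x":0},{"fingers":0.4,"x":-0.2},{"fingers":0.4,"x":-0.4},{"fingers":0.4,"x":-0.6},{"fingers":0.4,"x":-0.6},{"fingers":0.4,"x":-0.6}]' 30; python3 p.py; python3 -c "
from h import *
snap('wrist','w3');snap('side','s3')
i=cv2.imread('pics/s3.png')[150:250,220:360];cv2.imwrite('pics/s3c.png',np.hstack([cv2.resize(i,(400,300)),cv2.resize(cv2.imread('pics/w3.png'),(400,300))]))"
```

```text
t 2.52 tcp [439.2 291.9   4.6] toolx [ 0. -0. -1.] jaw 53.2 F [ 0.5 -0.1 -0.1] g 45.0 q7 [-0.04  0.32]$[0]: bad value
```

View pics/s3c.png

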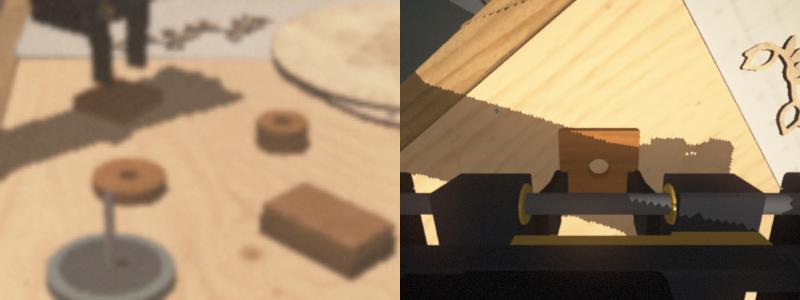

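```bash
python3 -m creep '[{"fingers":0.4,"x":0,"y":0,"z":0,"twist":0},{"fingers":0.4,"x":0,"y":0,"z":0,"twist":0},{"fingers":0.4,"x":0,"y":0,"z":0,"twist":0},{"fingers":0.4,"x":-0.2,"y":0,"z":0,"twist":0},{"fingers":0.4,"x":-0.4,"y":0,"z":0,"twist":0},{"fingers":0.4,"x":-0.6,"y":0,"z":0,"twist":0},{"fingers":0.4,"x":-0.6,"y":0,"z":0,"twist":0}]' 30; python3 p.py; python3 -c "
from h import *
snap('wrist','w3');snap('side','s3')
i=cv2.imread('pics/s3.png')[150:250,220:360];cv2.imwrite('pics/s3c.png',np.hstack([cv2.resize(i,(400,300)),cv2.resize(cv2.imread('pics/w3.png'),(400,300))]))"
```

```text
time: 3.2
position: [0.4408, 0.293, 0.0312]
tool_rot: [-0.723, 1.442, 0.725]
ft_force: [0.4, -0.5, -0.7]
grip_width: 0.401
t 3.2 tcp [440.8 293.   31.2] toolx [ 0.003  0.003 -1.   ] jaw 53.2 F [ 0.4 -0.5 -0.7] g 34.9 q7 [-0.03  0.32]
```

View pics/s3c.png

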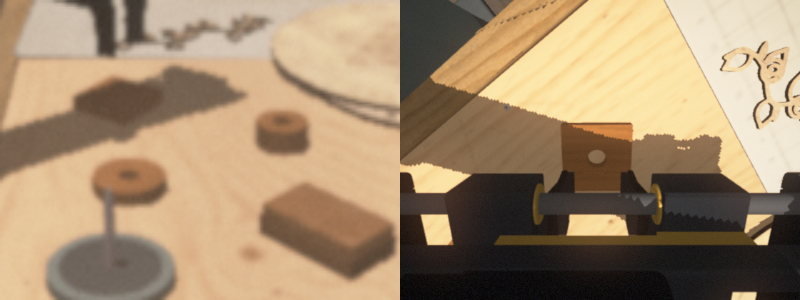

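Run:
```python
from h import *
def proj(d,P):
    q=(np.array(P)/1e3-d['xyz'])@rot(d); K=d['K']; return (K[0,0]*q[0]/-q[2]+K[0,2], -K[1,1]*q[1]/-q[2]+K[1,2])
d=dict(np.load('s3.npz')); w=cloud(d)*1e3; s=telemetry.get_state(); p=s['position']*1e3
print('tcp',p,proj(d,p)); a=R.from_rotvec(s['tool_rot']).as_matrix()[:,2]
for k in(-20,20): print(k,proj(d,p+a*k))
for v in range(120,176,6): print(v,[w[v,u].round(0).tolist() for u in range(248,276,4)])
i=cv2.imread('pics/s3.png')
cv2.imwrite('pics/s3d.png',cv2.resize(i[90:210,200:340],(700,600),interpolation=cv2.INTER_CUBIC))
```

```text
tcp [439.84133206 292.37357525  29.58522116] (np.float64(261.1535396965378), np.float64(175.42922323188236))
-20 (np.float64(256.84215214715226), np.float64(177.6170396935944))
20 (np.float64(265.35419317523633), np.float64(173.29759884753437))
120 [[410.0, 253.0, 200.0], [421.0, 243.0, 203.0], [431.0, 238.0, 204.0], [441.0, 254.0, 200.0], [451.0, 264.0, 197.0], [462.0, 279.0, 194.0], [473.0, 368.0, 171.0]]
126 [[409.0, 256.0, 184.0], [420.0, 247.0, 186.0], [431.0, 239.0, 188.0], [441.0, 259.0, 183.0], [451.0, 267.0, 181.0], [462.0, 274.0, 179.0], [472.0, 289.0, 175.0]]
132 [[409.0, 249.0, 170.0], [420.0, 246.0, 171.0], [430.0, 240.0, 172.0], [nan, nan, nan], [451.0, 261.0, 166.0], [461.0, 273.0, 163.0], [472.0, 291.0, 158.0]]
138 [[412.0, 197.0, 170.0], [421.0, 203.0, 168.0], [430.0, 239.0, 157.0], [440.0, 245.0, 155.0], [451.0, 256.0, 151.0], [461.0, 306.0, 136.0], [472.0, 276.0, 145.0]]
144 [[411.0, 201.0, 153.0], [421.0, 204.0, 152.0], [430.0, 225.0, 145.0], [440.0, 232.0, 143.0], [451.0, 243.0, 139.0], [461.0, 306.0, 119.0], [472.0, 312.0, 117.0]]
150 [[410.0, 210.0, 134.0], [421.0, 197.0, 138.0], [428.0, 259.0, 118.0], [429.0, 609.0, -0.0], [449.0, 309.0, 100.0], [nan, nan, nan], [473.0, 602.0, 2.0]]
156 [[389.0, 542.0, 1.0], [403.0, 537.0, 3.0], [428.0, 266.0, 98.0], [439.0, 267.0, 97.0], [449.0, 308.0, 83.0], [460.0, 300.0, 86.0], [473.0, 545.0, -1.0]]
162 [[392.0, 484.0, 0.0], [405.0, 482.0, 1.0], [427.0, 270.0, 79.0], [438.0, 264.0, 81.0], [448.0, 308.0, 65.0], [460.0, 302.0, 67.0], [472.0, 467.0, 6.0]]
168 [[394.0, 430.0, -0.0], [407.0, 427.0, 1.0], [426.0, 272.0, 61.0], [438.0, 269.0, 61.0], [446.0, 425.0, 1.0], [459.0, 425.0, 1.0], [472.0, 425.0, 1.0]]
174 [[397.0, 380.0, -1.0], [409.0, 380.0, -1.0], [422.0, 380.0, -1.0], [434.0, 383.0, -3.0], [446.0, 384.0, -3.0], [459.0, 386.0, -4.0], [471.0, 381.0, -2.0]]
```

View pics/s3d.png

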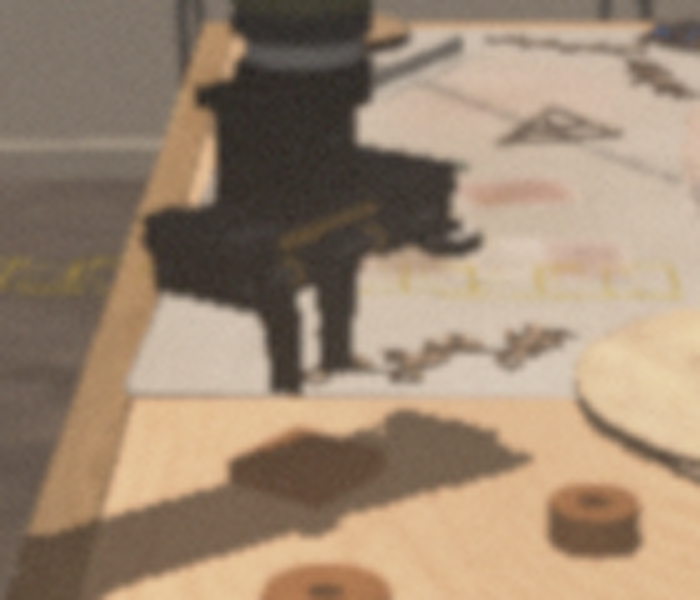

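The foot stayed down. The fingertips appear about 28 mm higher in the side view than the reported TCP, so I'll measure that offset.

Run:
```python
from h import *
for f,p in (('s2',(439.2,291.9,4.6)),('s3',(440.8,293,31.2)),('w2',(439.2,291.9,4.6)),('w3',(440.8,293,31.2)),('side0',(287.7,582.4,191.8))):
    d=dict(np.load(f+'.npz')); w=cloud(d)*1e3
    dk=d['pixels'].max(-1)<70
    m=(np.hypot(w[...,0]-p[0],w[...,1]-p[1])<60)&(w[...,2]>p[2]-25)&dk&(w[...,2]>18)&(w[...,2]<p[2]+110)
    z=np.sort(w[m][:,2]); print(f,'tcp z',p[2],'n',len(z),'lowest',z[:8].round(0), 'pct1',np.percentile(z,[1,3,5,10]).round(0) if len(z) else '')
    q=w[m]; q=q[q[:,2]<z[0]+25]; print('   xy of low pts',q[:,:2].min(0).round(0),q[:,:2].max(0).round(0))
```

```text
s2 tcp z 4.6 n 170 lowest [37. 40. 41. 41. 41. 42. 42. 42.] pct1 [40. 42. 45. 50.]
   xy of low pts [418. 260.] [466. 315.]
s3 tcp z 31.2 n 186 lowest [66. 67. 68. 68. 69. 69. 69. 70.] pct1 [68. 69. 71. 76.]
   xy of low pts [422. 264.] [460. 311.]
w2 tcp z 4.6 n 5313 lowest [33. 34. 34. 34. 34. 34. 34. 34.] pct1 [36. 38. 41. 47.]
   xy of low pts [410. 268.] [458. 324.]
w3 tcp z 31.2 n 5062 lowest [59. 59. 60. 60. 60. 60. 60. 60.] pct1 [62. 65. 68. 75.]
   xy of low pts [416. 275.] [456. 319.]
side0 tcp z 191.8 n 239 lowest [223. 223. 223. 224. 224. 224. 224. 225.] pct1 [223. 225. 227. 230.]
   xy of low pts [259. 527.] [320. 629.]
```

Three independent views put the whole gripper 29–31 mm higher than the reported z, with x and y consistent. I'll use real tip z = reported + 29.5 from here. I reopen, and descend in stages while watching the force.

```bash
python3 -m creep '[{"fingers":1,"x":0,"y":0,"z":0,"twist":0},{"fingers":1,"x":0,"y":0,"z":0,"twist":0},{"fingers":1,"x":0,"y":0,"z":0,"twist":0},{"fingers":1,"x":0,"y":0,"z":0,"twist":0},{"fingers":1,"x":0,"y":0,"z":0,"twist":0},{"fingers":1,"x":0,"y":0,"z":0,"twist":0},{"fingers":1,"x":0,"y":0,"z":0,"twist":0},{"fingers":1,"x":0,"y":0,"z":0,"twist":0},{"fingers":1,"x":0.3,"y":0,"z":0,"twist":0},{"fingers":1,"x":0.6,"y":0,"z":0,"twist":0},{"fingers":1,"x":0.8,"y":0,"z":0,"twist":0},{"fingers":1,"x":1,"y":0,"z":0,"twist":0},{"fingers":1,"x":1.1,"y":0,"z":0,"twist":0},{"fingers":1,"x":1.1,"y":0,"z":0,"twist":0},{"fingers":1,"x":1.1,"y":0,"z":0,"twist":0}]' 25; python3 p.py 438.5 293.3 -24.5
python3 - <<'E'
from h import *
d=snap('wrist','w4'); w=cloud(d)*1e3
m=(np.hypot(w[...,0]-439,w[...,1]-293)<75)&(d['pixels'].max(-1)<70)&(w[...,2]>2)&(w[...,2]<60); print(np.sort(w[m][:,2])[:60:6].round(0))
E
```

```text
time: 4.55
position: [0.4391, 0.2918, -0.0157]
tool_rot: [-0.725, 1.447, 0.724]
ft_force: [1.0, -0.3, 0.6]
grip_width: 1.0
t 4.55 tcp [439.1 291.8 -15.7] toolx [-0. -0. -1.] jaw 53.2 F [ 1.  -0.3  0.6] g 87.0 q7 [-0.04  0.33]
shift x,y,z [0.22  0.036 0.021]
[13. 13. 14. 14. 14. 15. 15. 15. 15. 15.]
```

View pics/w4.png

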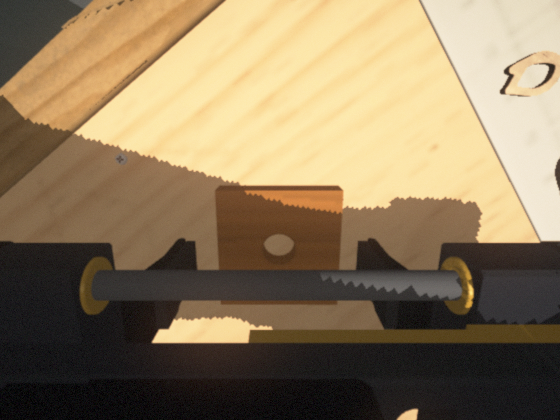

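Real tip is about 14 mm with the reading at -15.7, which confirms the offset. The foot lies between the open fingers, with its bore at (279,244). I'll go 9 mm lower and grip.

```bash
python3 -m creep '[{"fingers":1,"x":0.1,"y":0.03,"z":0.02,"twist":0},{"fingers":1,"x":0.22,"y":0.03,"z":0.02,"twist":0},{"fingers":1,"x":0.22,"y":0.03,"z":0.02,"twist":0},{"fingers":0.5,"x":0.22,"y":0.03,"z":0.02,"twist":0},{"fingers":0.5,"x":0.22,"y":0.03,"z":0.02,"twist":0},{"fingers":0.5,"x":0.22,"y":0.03,"z":0.02,"twist":0},{"fingers":0.5,"x":0.22,"y":0.03,"z":0.02,"twist":0},{"fingers":0.5,"x":0.22,"y":0.03,"z":0.02,"twist":0},{"fingers":0.5,"x":0.22,"y":0.03,"z":0.02,"twist":0},{"fingers":0.5,"x":0.22,"y":0.03,"z":0.02,"twist":0}]' 25; python3 p.py; python3 -m creep '[{"fingers":0.5,"x":-0.3,"y":0,"z":0,"twist":0},{"fingers":0.5,"x":-0.8,"y":0,"z":0,"twist":0},{"fingers":0.5,"x":-1.3,"y":0,"z":0,"twist":0},{"fingers":0.5,"x":-1.9,"y":0,"z":0,"twist":0},{"fingers":0.5,"x":-2.5,"y":0,"z":0,"twist":0},{"fingers":0.5,"x":-2.5,"y":0,"z":0,"twist":0},{"fingers":0.5,"x":-2.5,"y":0,"z":0,"twist":0}]'; python3 p.py 438.7 -22.5 80; python3 -c "
from h import *
snap('wrist','w5');snap('side','s5')
i=cv2.imread('pics/s5.png')[90:240,200:360];cv2.imwrite('pics/s5c.png',np.hstack([cv2.resize(i,(400,300)),cv2.resize(cv2.imread('pics/w5.png'),(400,300))]))"
```

```text
time: 5.43
position: [0.439, 0.2934, -0.0239]
tool_rot: [-0.725, 1.446, 0.725]
ft_force: [0.5, 0.6, 0.9]
grip_width: 0.751
t 5.43 tcp [439.  293.4 -23.9] toolx [ 0.  0. -1.] jaw 53.2 F [0.5 0.6 0.9] g 65.3 q7 [-0.05  0.33]
time: 6.02
position: [0.4399, 0.2941, 0.078]
tool_rot: [-0.723, 1.443, 0.725]
ft_force: [0.3, 0.7, -1.0]
grip_width: 0.758
t 6.02 tcp [439.9 294.1  78. ] toolx [ 0.003  0.003 -1.   ] jaw 53.2 F [ 0.3  0.7 -1. ] g 66.0 q7 [-0.02  0.31]
shift x,y,z [-0.07  -4.717 -6.356]
```

View pics/s5c.png

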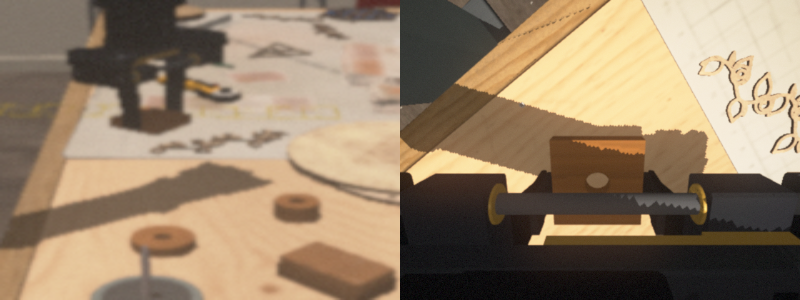

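The foot is gripped (66.0 mm) and lifted. Carrying it over the jig.

```bash
python3 -m creep '[{"fingers":0.5,"x":-0.1,"y":-0.3,"z":-0.4,"twist":0},{"fingers":0.5,"x":-0.1,"y":-0.8,"z":-1.1,"twist":0},{"fingers":0.5,"x":-0.1,"y":-1.4,"z":-1.9,"twist":0},{"fingers":0.5,"x":-0.1,"y":-2,"z":-2.7,"twist":0},{"fingers":0.5,"x":-0.1,"y":-2.6,"z":-3.5,"twist":0},{"fingers":0.5,"x":-0.1,"y":-3.2,"z":-4.3,"twist":0},{"fingers":0.5,"x":-0.1,"y":-3.8,"z":-5.1,"twist":0},{"fingers":0.5,"x":-0.1,"y":-4.3,"z":-5.8,"twist":0},{"fingers":0.5,"x":-0.1,"y":-4.6,"z":-6.2,"twist":0},{"fingers":0.5,"x":-0.1,"y":-4.72,"z":-6.36,"twist":0},{"fingers":0.5,"x":-0.1,"y":-4.72,"z":-6.36,"twist":0},{"fingers":0.5,"x":-0.1,"y":-4.72,"z":-6.36,"twist":0},{"fingers":0.5,"x":-0.1,"y":-4.72,"z":-6.36,"twist":0}]'; python3 p.py 438.7 -22.5 77; python3 -c "
from h import *
snap('wrist','w6');snap('side','s6')
i=cv2.imread('pics/s6.png')[130:280,180:340];cv2.imwrite('pics/s6c.png',np.hstack([cv2.resize(i,(400,300)),cv2.resize(cv2.imread('pics/w6.png'),(400,300))]))"
```

```text
time: 7.2
position: [0.4374, -0.0217, 0.0794]
tool_rot: [-0.726, 1.447, 0.727]
ft_force: [-0.2, -0.2, -1.4]
grip_width: 0.755
t 7.2 tcp [437.4 -21.7  79.4] toolx [-0.001  0.    -1.   ] jaw 53.4 F [-0.2 -0.2 -1.4] g 65.7 q7 [0.03 0.9 ]
shift x,y,z [ 0.06  -0.038  0.004]
```

View pics/s6c.png

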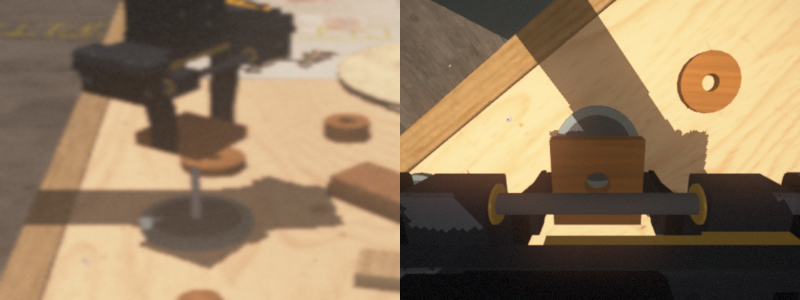

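View pics/w6.png

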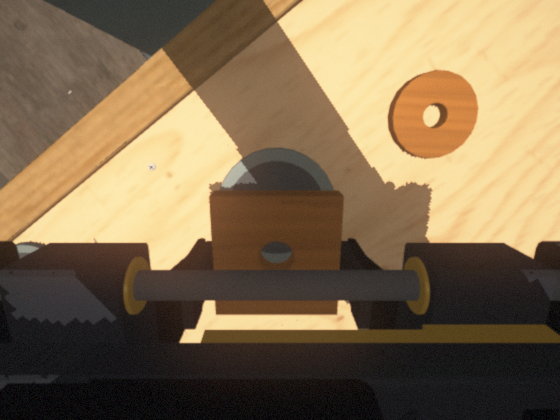

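The foot hangs over the jig, with its bore at (276,252) and the plate arc above it at (275,150). I'll compare bore and plate centre using the wrist camera alone.

```bash
cat > fit.py <<'E'
from h import *
from scipy.optimize import least_squares
def circ(P,r=None):
    c0=P.mean(0)
    f=lambda c: np.hypot(*(P-c[:2]).T)-(r if r else c[2])
    s=least_squares(f,[*c0,40.] if not r else c0,loss='soft_l1',f_scale=1.); return s.x
def edge(mask,w):
    e=mask&~cv2.erode(mask.astype(np.uint8),np.ones((3,3))).astype(bool); return w[e]
E
python3 - <<'E'
from fit import *
d=dict(np.load('w6.npz')); w=cloud(d)*1e3
s=telemetry.get_state()['position']*1e3
z=w[...,2]; print(z[225,240],z[225,320],z[205,276],z[165,275])
# jig base outer arc
m=(z>8)&(z<17)&(np.hypot(w[...,0]-438,w[...,1]+22)<70); m[188:]=0
e=[]
for u in range(222,330,2):
    v=np.where(m[:,u])[0]
    if len(v): e.append(w[v[0],u,:2])
e=np.array(e); c=circ(e,50.); print('jig c',c.round(1),'n',len(e),'res',np.abs(np.hypot(*(e-c).T)-50).mean().round(2))
m=(abs(z-116)<8)&(np.hypot(w[...,0]-438,w[...,1]+22)<60)
t=w[m][:,:2].astype(np.float32); print('foot rect',cv2.minAreaRect(t)); print('tcp',s)
# bore: pixels in hole region
q=z[235:270,255:300]; 
h=(z<60); h[:235]=0;h[267:]=0;h[:,:255]=0;h[:,300:]=0; vv,uu=np.where(h); print('hole u',uu.min(),uu.max(),'v',vv.min(),vv.max())
K=d['K']
u=(uu.min()+uu.max())/2
E
```

```text
116.83964353045376 117.45191939665483 116.30194082942516 11.25109627454396
jig c [437.5 -23.1] n 54 res 0.15
foot rect ((435.1142578125, -21.51769256591797), (83.47537231445312, 66.94355773925781), 53.30447006225586)
tcp [437.56440879 -21.85060678  79.58715887]
hole u 261 292 v 242 263
```

Bore and spindle agree within about 1.5 mm against 5 mm clearance, so I lower it.

```bash
python3 -m creep '[{"fingers":0.5,"x":0.3,"y":-0.02,"z":-0.01,"twist":0},{"fingers":0.5,"x":0.7,"y":-0.02,"z":-0.01,"twist":0},{"fingers":0.5,"x":1.1,"y":-0.02,"z":-0.01,"twist":0},{"fingers":0.5,"x":1.5,"y":-0.02,"z":-0.01,"twist":0},{"fingers":0.5,"x":1.8,"y":-0.02,"z":-0.01,"twist":0},{"fingers":0.5,"x":2.05,"y":-0.02,"z":-0.01,"twist":0},{"fingers":0.5,"x":2.2,"y":-0.02,"z":-0.01,"twist":0},{"fingers":0.5,"x":2.2,"y":-0.02,"z":-0.01,"twist":0},{"fingers":0.5,"x":2.2,"y":-0.02,"z":-0.01,"twist":0}]'; python3 p.py; python3 -c "
from h import *
snap('wrist','w7');snap('side','s7')
i=cv2.imread('pics/s7.png')[130:280,180:340];cv2.imwrite('pics/s7c.png',np.hstack([cv2.resize(i,(400,300)),cv2.resize(cv2.imread('pics/w7.png'),(400,300))]))"
```

```text
time: 8.05
position: [0.4382, -0.024, -0.0081]
tool_rot: [-0.725, 1.447, 0.725]
ft_force: [-0.4, 0.5, -0.1]
grip_width: 0.752
t 8.05 tcp [438.2 -24.   -8.1] toolx [-0. -0. -1.] jaw 53.2 F [-0.4  0.5 -0.1] g 65.4 q7 [-0.05  0.97]
```

View pics/s7c.png

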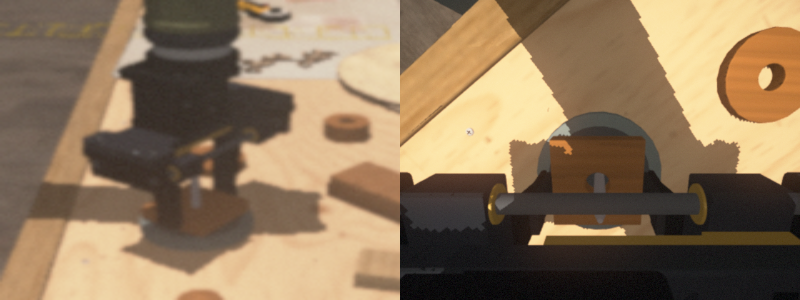

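The side view shows the spindle standing through the foot just above the plate. Lower 3 mm more, release and rise.

```bash
python3 -m creep '[{"fingers":0.5,"x":0.05,"y":0,"z":0,"twist":0},{"fingers":0.5,"x":0.08,"y":0,"z":0,"twist":0},{"fingers":0.5,"x":0.08,"y":0,"z":0,"twist":0},{"fingers":0.85,"x":0.08,"y":0,"z":0,"twist":0},{"fingers":1,"x":0.08,"y":0,"z":0,"twist":0},{"fingers":1,"x":0.08,"y":0,"z":0,"twist":0},{"fingers":1,"x":0.08,"y":0,"z":0,"twist":0},{"fingers":1,"x":-0.2,"y":0,"z":0,"twist":0},{"fingers":1,"x":-0.9,"y":0,"z":0,"twist":0},{"fingers":1,"x":-1.7,"y":0,"z":0,"twist":0},{"fingers":1,"x":-2.4,"y":0,"z":0,"twist":0},{"fingers":1,"x":-2.4,"y":0,"z":0,"twist":0}]'; for a in 0 45 90 135; do python3 p.py 595 203.6 60 $a|tail -2; done; python3 -c "
from h import *
snap('wrist','w8')"
```

```text
time: 9.15
position: [0.4423, -0.0242, 0.0933]
tool_rot: [-0.726, 1.437, 0.721]
ft_force: [1.7, 0.7, 0.4]
grip_width: 0.995
shift x,y,z [0.88  0.36  6.839]
twist 10.64 (jaw change -53.2 )
shift x,y,z [0.88  0.36  6.839]
twist 1.64 (jaw change -8.2 )
shift x,y,z [0.88  0.36  6.839]
twist -7.36 (jaw change 36.8 )
shift x,y,z [0.88  0.36  6.839]
twist -16.36 (jaw change 81.8 )
```

View pics/w8.png

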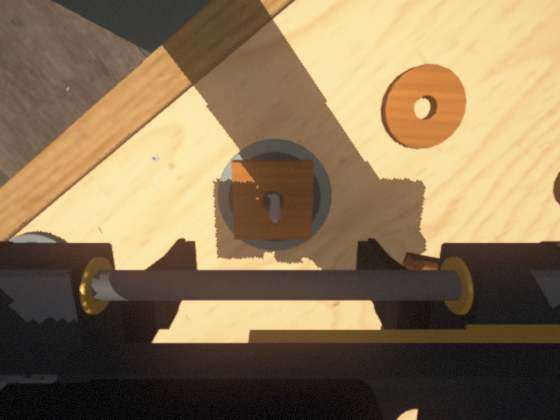

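The foot lies on the plate with the spindle through it at (275,203). Next is the drum, which is round, so the jaw angle stays.

```bash
python3 -m creep '[{"fingers":1,"x":0,"y":0,"z":0.5,"twist":0},{"fingers":1,"x":0,"y":0.1,"z":1.3,"twist":0},{"fingers":1,"x":0,"y":0.2,"z":2.2,"twist":0},{"fingers":1,"x":0,"y":0.2,"z":3.1,"twist":0},{"fingers":1,"x":0.2,"y":0.3,"z":4,"twist":0},{"fingers":1,"x":0.5,"y":0.36,"z":4.9,"twist":0},{"fingers":1,"x":0.9,"y":0.36,"z":5.8,"twist":0},{"fingers":1,"x":0.9,"y":0.36,"z":6.5,"twist":0},{"fingers":1,"x":0.9,"y":0.36,"z":6.84,"twist":0},{"fingers":1,"x":0.9,"y":0.36,"z":6.84,"twist":0},{"fingers":1,"x":0.9,"y":0.36,"z":6.84,"twist":0},{"fingers":1,"x":0.9,"y":0.36,"z":6.84,"twist":0}]'; python3 p.py 595 203.6 -24.5
cat > drum.py <<'E'
import sys; from fit import *
# usage: fn x y zlo zhi r : fits top-face circle seen by wrist
fn=sys.argv[1]; x,y,a,b,r=map(float,sys.argv[2:7]); d=snap('wrist',fn); w=cloud(d)*1e3; z=w[...,2]
m=(z>a)&(z<b)&(np.hypot(w[...,0]-x,w[...,1]-y)<r+12)
dk=d['pixels'].max(-1)<60; m&=~dk
k,l,st,_=cv2.connectedComponentsWithStats(m.astype(np.uint8)); m=l==1+np.argmax(st[1:,4])
P=[]
for u in range(m.shape[1]):
    v=np.where(m[:,u])[0]
    if len(v)>3: P.append(w[v[0]+1,u,:2])
P=np.array(P); c=circ(P,r); print('circle',c.round(1),'n',len(P),'res',np.abs(np.hypot(*(P-c).T)-r).mean().round(2),'topz',np.median(z[m]).round(1))
E
python3 drum.py w9 595 203.6 18 28 25
```

```text
time: 10.2
position: [0.5895, 0.2017, 0.0509]
tool_rot: [-0.724, 1.449, 0.723]
ft_force: [-0.4, -0.2, 0.4]
grip_width: 0.999
t 10.2 tcp [589.5 201.7  50.9] toolx [-0.002 -0.002 -1.   ] jaw 53.1 F [-0.4 -0.2  0.4] g 86.9 q7 [-0.12  0.65]
shift x,y,z [ 1.885 -0.082  0.126]
circle [594.3 203.5] n 69 res 0.22 topz 23.3
```

View pics/w9.png

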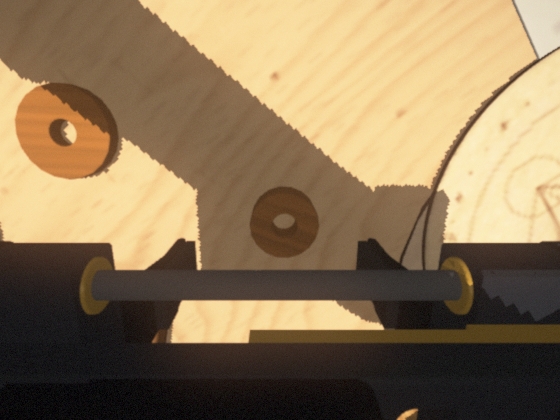

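The drum is centred at (284,220), or (594.4,203.5) in world axes. The pale round plate's edge is about 100 mm off, which is clear.

```bash
python3 -m creep '[{"fingers":1,"x":0.4,"y":-0.07,"z":0.11,"twist":0},{"fingers":1,"x":1,"y":-0.07,"z":0.11,"twist":0},{"fingers":1,"x":1.5,"y":-0.07,"z":0.11,"twist":0},{"fingers":1,"x":1.8,"y":-0.07,"z":0.11,"twist":0},{"fingers":1,"x":1.88,"y":-0.07,"z":0.11,"twist":0},{"fingers":1,"x":1.88,"y":-0.07,"z":0.11,"twist":0},{"fingers":0.3,"x":1.88,"y":-0.07,"z":0.11,"twist":0},{"fingers":0.3,"x":1.88,"y":-0.07,"z":0.11,"twist":0},{"fingers":0.3,"x":1.88,"y":-0.07,"z":0.11,"twist":0},{"fingers":0.3,"x":1.88,"y":-0.07,"z":0.11,"twist":0},{"fingers":0.3,"x":1.88,"y":-0.07,"z":0.11,"twist":0},{"fingers":0.3,"x":1.88,"y":-0.07,"z":0.11,"twist":0},{"fingers":0.3,"x":1.88,"y":-0.07,"z":0.11,"twist":0},{"fingers":0.3,"x":1.88,"y":-0.07,"z":0.11,"twist":0}]' 25; python3 p.py;python3 -m creep '[{"fingers":0.3,"x":-0.3,"y":0,"z":0,"twist":0},{"fingers":0.3,"x":-0.8,"y":0,"z":0,"twist":0},{"fingers":0.3,"x":-1.4,"y":0,"z":0,"twist":0},{"fingers":0.3,"x":-2,"y":0,"z":0,"twist":0},{"fingers":0.3,"x":-2.5,"y":0,"z":0,"twist":0},{"fingers":0.3,"x":-2.5,"y":0,"z":0,"twist":0},{"fingers":0.3,"x":-2.5,"y":0,"z":0,"twist":0}]'; python3 p.py 438.3 -22.8 77
```

```text
time: 11.42
position: [0.5954, 0.2054, -0.023]
tool_rot: [-0.725, 1.446, 0.725]
ft_force: [-1.2, 0.1, 2.3]
grip_width: 0.574
t 11.42 tcp [595.4 205.4 -23. ] toolx [ 0.  0. -1.] jaw 53.2 F [-1.2  0.1  2.3] g 49.9 q7 [-0.15  0.67]
time: 12.0
position: [0.5963, 0.2057, 0.0786]
tool_rot: [-0.724, 1.443, 0.724]
ft_force: [-0.3, -0.3, -1.1]
grip_width: 0.571
t 12.0 tcp [596.3 205.7  78.6] toolx [ 0.003  0.002 -1.   ] jaw 53.2 F [-0.3 -0.3 -1.1] g 49.7 q7 [-0.12  0.64]
shift x,y,z [ 0.018 -0.257 -6.94 ]
```

```bash
python3 -m creep '[{"fingers":0.3,"x":0,"y":0,"z":-0.5,"twist":0},{"fingers":0.3,"x":0,"y":0,"z":-1.3,"twist":0},{"fingers":0.3,"x":0,"y":-0.1,"z":-2.2,"twist":0},{"fingers":0.3,"x":0,"y":-0.2,"z":-3.1,"twist":0},{"fingers":0.3,"x":0,"y":-0.26,"z":-4,"twist":0},{"fingers":0.3,"x":0,"y":-0.26,"z":-4.9,"twist":0},{"fingers":0.3,"x":0,"y":-0.26,"z":-5.8,"twist":0},{"fingers":0.3,"x":0,"y":-0.26,"z":-6.5,"twist":0},{"fingers":0.3,"x":0,"y":-0.26,"z":-6.94,"twist":0},{"fingers":0.3,"x":0,"y":-0.26,"z":-6.94,"twist":0},{"fingers":0.3,"x":0,"y":-0.26,"z":-6.94,"twist":0},{"fingers":0.3,"x":0,"y":-0.26,"z":-6.94,"twist":0},{"fingers":0.3,"x":0,"y":-0.26,"z":-6.94,"twist":0}]'; python3 p.py 438.3 -22.8 20;python3 drum.py w10 438 -22.5 118 132 25
```

```text
time: 13.08
position: [0.4377, -0.0223, 0.0764]
tool_rot: [-0.726, 1.447, 0.726]
ft_force: [-0.1, 0.9, -0.9]
grip_width: 0.571
t 13.08 tcp [437.7 -22.3  76.4] toolx [-0. -0. -1.] jaw 53.3 F [-0.1  0.9 -0.9] g 49.7 q7 [0.02 0.9 ]
shift x,y,z [ 1.409 -0.021 -0.   ]Traceback (most recent call last):
  File "drum.py", line 11, in <module>
    P=np.array(P); c=circ(P,r); print('circle',c.round(1),'n',len(P),'res',np.abs(np.hypot(*(P-c).T)-r).mean().round(2),'topz',np.median(z[m]).round(1))
                     ~~~~^^^^^
  File "fit.py", line 6, in circ
    s=least_squares(f,[*c0,40.] if not r else c0,loss='soft_l1',f_scale=1.); return s.x
    return func(*args, **kwargs)
    raise ValueError("Initial guess is outside of provided bounds")
ValueError: Initial guess is outside of provided bounds
```

View pics/w10.png

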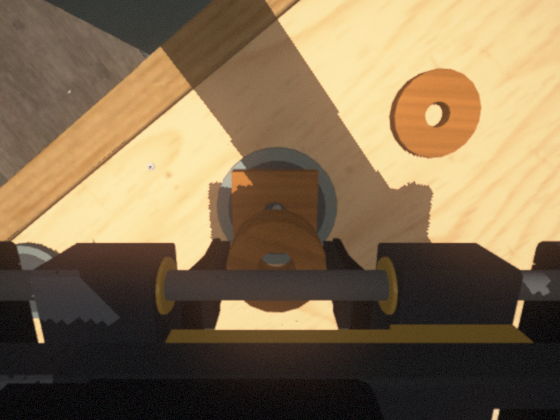

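The drum hangs over the jig with its bore at (276,256) and the spindle under it. I'll lower it to just above the foot.

```bash
python3 -m creep '[{"fingers":0.3,"x":0.3,"y":-0.02,"z":0,"twist":0},{"fingers":0.3,"x":0.6,"y":-0.02,"z":0,"twist":0},{"fingers":0.3,"x":0.9,"y":-0.02,"z":0,"twist":0},{"fingers":0.3,"x":1.2,"y":-0.02,"z":0,"twist":0},{"fingers":0.3,"x":1.5,"y":-0.02,"z":0,"twist":0},{"fingers":0.3,"x":1.7,"y":-0.02,"z":0,"twist":0},{"fingers":0.3,"x":1.76,"y":-0.02,"z":0,"twist":0},{"fingers":0.3,"x":1.76,"y":-0.02,"z":0,"twist":0},{"fingers":0.3,"x":1.76,"y":-0.02,"z":0,"twist":0}]'; python3 p.py; python3 -c "
from h import *
snap('wrist','w11');snap('side','s11')
i=cv2.imread('pics/s11.png')[130:280,180:340];cv2.imwrite('pics/s11c.png',np.hstack([cv2.resize(i,(400,300)),cv2.resize(cv2.imread('pics/w11.png'),(400,300))]))"
```

```text
time: 13.88
position: [0.4384, -0.0236, 0.0065]
tool_rot: [-0.725, 1.446, 0.725]
ft_force: [0.1, -0.9, 0.8]
grip_width: 0.567
t 13.88 tcp [438.4 -23.6   6.5] toolx [ 0. -0. -1.] jaw 53.2 F [ 0.1 -0.9  0.8] g 49.3 q7 [-0.03  0.95]
```

View pics/s11c.png

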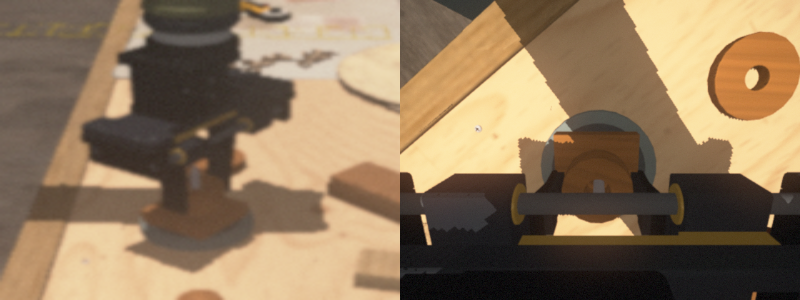

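The spindle shows inside the drum's bore. Final 3 mm, release, rise.

```bash
python3 -m creep '[{"fingers":0.3,"x":0.05,"y":0,"z":0,"twist":0},{"fingers":0.3,"x":0.09,"y":0,"z":0,"twist":0},{"fingers":0.3,"x":0.09,"y":0,"z":0,"twist":0},{"fingers":0.7,"x":0.09,"y":0,"z":0,"twist":0},{"fingers":1,"x":0.09,"y":0,"z":0,"twist":0},{"fingers":1,"x":0.09,"y":0,"z":0,"twist":0},{"fingers":1,"x":0.09,"y":0,"z":0,"twist":0},{"fingers":1,"x":0.09,"y":0,"z":0,"twist":0},{"fingers":1,"x":-0.2,"y":0,"z":0,"twist":0},{"fingers":1,"x":-0.8,"y":0,"z":0,"twist":0},{"fingers":1,"x":-1.5,"y":0,"z":0,"twist":0},{"fingers":1,"x":-2,"y":0,"z":0,"twist":0},{"fingers":1,"x":-2,"y":0,"z":0,"twist":0},{"fingers":1,"x":-2,"y":0,"z":0,"twist":0}]'; python3 p.py 451 119.7 70; python3 -c "
from h import *
snap('wrist','w12')"
```

```text
time: 15.15
position: [0.4389, -0.0236, 0.0873]
tool_rot: [-0.725, 1.444, 0.724]
ft_force: [0.8, 0.7, 0.0]
grip_width: 0.998
t 15.15 tcp [438.9 -23.6  87.3] toolx [ 0.003  0.001 -1.   ] jaw 53.2 F [0.8 0.7 0. ] g 86.8 q7 [0.03 0.9 ]
shift x,y,z [0.436 1.904 3.049]
```

View pics/w12.png

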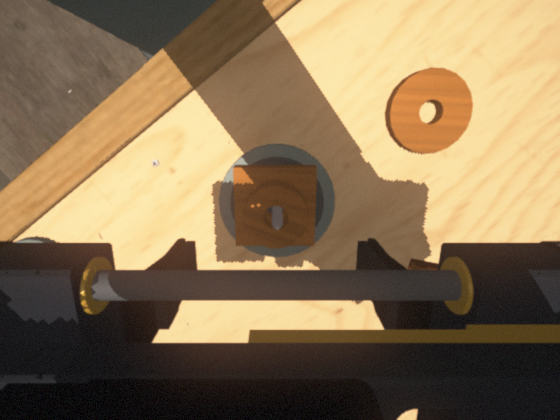

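The drum is on the foot with the spindle in its bore at (277,215). Now the disc.

```bash
python3 -m creep '[{"fingers":1,"x":0,"y":0.3,"z":0.5,"twist":0},{"fingers":1,"x":0,"y":0.7,"z":1.1,"twist":0},{"fingers":1,"x":0,"y":1.2,"z":1.9,"twist":0},{"fingers":1,"x":0.3,"y":1.6,"z":2.6,"twist":0},{"fingers":1,"x":0.6,"y":1.9,"z":3.05,"twist":0},{"fingers":1,"x":0.9,"y":1.9,"z":3.05,"twist":0},{"fingers":1,"x":0.9,"y":1.9,"z":3.05,"twist":0},{"fingers":1,"x":0.9,"y":1.9,"z":3.05,"twist":0},{"fingers":1,"x":0.9,"y":1.9,"z":3.05,"twist":0},{"fingers":1,"x":0.9,"y":1.9,"z":3.05,"twist":0}]'; python3 p.py 451 119.7 -24.5;  python3 drum.py w13 451 119.7 9 19 33
```

```text
time: 16.03
position: [0.4506, 0.1186, 0.0507]
tool_rot: [-0.723, 1.446, 0.723]
ft_force: [-0.1, 0.1, -0.4]
grip_width: 1.001
t 16.03 tcp [450.6 118.6  50.7] toolx [ 0.001  0.    -1.   ] jaw 53.1 F [-0.1  0.1 -0.4] g 87.1 q7 [-0.02  0.63]
shift x,y,z [1.879 0.009 0.028]Traceback (most recent call last):
  File "drum.py", line 11, in <module>
    P=np.array(P); c=circ(P,r); print('circle',c.round(1),'n',len(P),'res',np.abs(np.hypot(*(P-c).T)-r).mean().round(2),'topz',np.median(z[m]).round(1))
                     ~~~~^^^^^
  File "fit.py", line 6, in circ
    s=least_squares(f,[*c0,40.] if not r else c0,loss='soft_l1',f_scale=1.); return s.x
    return func(*args, **kwargs)
    raise ValueError("Initial guess is outside of provided bounds")
ValueError: Initial guess is outside of provided bounds
```

View pics/w13.png

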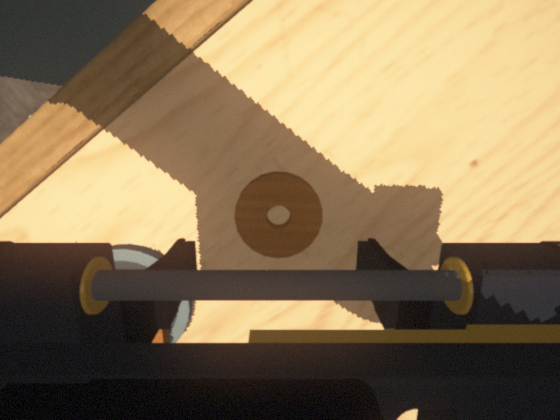

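The disc is centred at (278,215) between the jaws. Descend and grip.

```bash
python3 -m creep '[{"fingers":1,"x":0.4,"y":0.01,"z":0.02,"twist":0},{"fingers":1,"x":1,"y":0.01,"z":0.02,"twist":0},{"fingers":1,"x":1.5,"y":0.01,"z":0.02,"twist":0},{"fingers":1,"x":1.8,"y":0.01,"z":0.02,"twist":0},{"fingers":1,"x":1.88,"y":0.01,"z":0.02,"twist":0},{"fingers":1,"x":1.88,"y":0.01,"z":0.02,"twist":0},{"fingers":0.5,"x":1.88,"y":0.01,"z":0.02,"twist":0},{"fingers":0.5,"x":1.88,"y":0.01,"z":0.02,"twist":0},{"fingers":0.5,"x":1.88,"y":0.01,"z":0.02,"twist":0},{"fingers":0.5,"x":1.88,"y":0.01,"z":0.02,"twist":0},{"fingers":0.5,"x":1.88,"y":0.01,"z":0.02,"twist":0},{"fingers":0.5,"x":1.88,"y":0.01,"z":0.02,"twist":0},{"fingers":0.5,"x":1.88,"y":0.01,"z":0.02,"twist":0}]' 25; python3 p.py; python3 -m creep '[{"fingers":0.5,"x":-0.3,"y":0,"z":0,"twist":0},{"fingers":0.5,"x":-0.8,"y":0,"z":0,"twist":0},{"fingers":0.5,"x":-1.4,"y":0,"z":0,"twist":0},{"fingers":0.5,"x":-2,"y":0,"z":0,"twist":0},{"fingers":0.5,"x":-2.5,"y":0,"z":0,"twist":0},{"fingers":0.5,"x":-2.5,"y":0,"z":0,"twist":0},{"fingers":0.5,"x":-2.5,"y":0,"z":0,"twist":0}]'; python3 p.py 438.3 -22.8 77
```

```text
time: 17.17
position: [0.451, 0.1206, -0.0241]
tool_rot: [-0.725, 1.445, 0.724]
ft_force: [-1.9, -0.1, 5.6]
grip_width: 0.753
t 17.17 tcp [451.  120.6 -24.1] toolx [ 0.001  0.001 -1.   ] jaw 53.2 F [-1.9 -0.1  5.6] g 65.5 q7 [-0.06  0.67]
time: 17.75
position: [0.451, 0.1207, 0.0758]
tool_rot: [-0.724, 1.444, 0.724]
ft_force: [-0.4, -0.2, -1.1]
grip_width: 0.758
t 17.75 tcp [451.  120.7  75.8] toolx [ 0.002  0.001 -1.   ] jaw 53.2 F [-0.4 -0.2 -1.1] g 66.0 q7 [-0.01  0.62]
shift x,y,z [-0.035 -1.894 -3.062]
```

```bash
python3 -m creep '[{"fingers":0.5,"x":-0.1,"y":-0.3,"z":-0.5,"twist":0},{"fingers":0.5,"x":-0.1,"y":-0.7,"z":-1.1,"twist":0},{"fingers":0.5,"x":-0.1,"y":-1.2,"z":-1.9,"twist":0},{"fingers":0.5,"x":-0.1,"y":-1.6,"z":-2.6,"twist":0},{"fingers":0.5,"x":-0.1,"y":-1.89,"z":-3.06,"twist":0},{"fingers":0.5,"x":-0.1,"y":-1.89,"z":-3.06,"twist":0},{"fingers":0.5,"x":-0.1,"y":-1.89,"z":-3.06,"twist":0},{"fingers":0.5,"x":-0.1,"y":-1.89,"z":-3.06,"twist":0},{"fingers":0.5,"x":-0.1,"y":-1.89,"z":-3.06,"twist":0}]'; python3 p.py 438.3 -22.8 40; python3 -c "
from h import *
d=snap('wrist','w14');snap('side','s14'); w=cloud(d)*1e3
for u,v in((240,225),(275,210),(312,225),(240,262),(312,262)): print(w[v,u].round(1))
i=cv2.imread('pics/s14.png')[130:280,180:340];cv2.imwrite('pics/s14c.png',np.hstack([cv2.resize(i,(400,300)),cv2.resize(cv2.imread('pics/w14.png'),(400,300))]))"
```

```text
time: 18.5
position: [0.4371, -0.0218, 0.0783]
tool_rot: [-0.726, 1.447, 0.727]
ft_force: [0.5, -0.4, -0.7]
grip_width: 0.753
t 18.5 tcp [437.1 -21.8  78.3] toolx [-0.001 -0.    -1.   ] jaw 53.3 F [ 0.5 -0.4 -0.7] g 65.5 q7 [0.03 0.9 ]
shift x,y,z [ 0.958 -0.04  -0.003]
[409.1 -25.  116.7]
[413.5  -6.5 116. ]
[430.5   3.8 116.7]
[425.3 -38.  115.2]
[447.3  -7.9 115.8]
```

View pics/s14c.png

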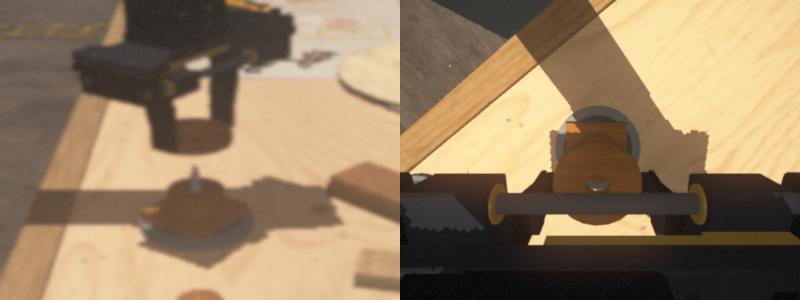

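The disc is level (top 115–117 mm) and over the spindle. Lowering.

```bash
python3 -m creep '[{"fingers":0.5,"x":0.25,"y":-0.03,"z":0,"twist":0},{"fingers":0.5,"x":0.5,"y":-0.03,"z":0,"twist":0},{"fingers":0.5,"x":0.75,"y":-0.03,"z":0,"twist":0},{"fingers":0.5,"x":1,"y":-0.03,"z":0,"twist":0},{"fingers":0.5,"x":1.15,"y":-0.03,"z":0,"twist":0},{"fingers":0.5,"x":1.21,"y":-0.03,"z":0,"twist":0},{"fingers":0.5,"x":1.21,"y":-0.03,"z":0,"twist":0},{"fingers":0.5,"x":1.21,"y":-0.03,"z":0,"twist":0}]'; python3 p.py; python3 -c "
from h import *
snap('wrist','w15');snap('side','s15')
i=cv2.imread('pics/s15.png')[130:280,180:340];cv2.imwrite('pics/s15c.png',np.hstack([cv2.resize(i,(400,300)),cv2.resize(cv2.imread('pics/w15.png'),(400,300))]))"
```

```text
time: 19.27
position: [0.4386, -0.0238, 0.0306]
tool_rot: [-0.725, 1.447, 0.724]
ft_force: [-0.0, 1.2, 0.2]
grip_width: 0.756
t 19.27 tcp [438.6 -23.8  30.6] toolx [-0. -0. -1.] jaw 53.2 F [-0.   1.2  0.2] g 65.8 q7 [-0.01  0.93]
```

View pics/s15c.png

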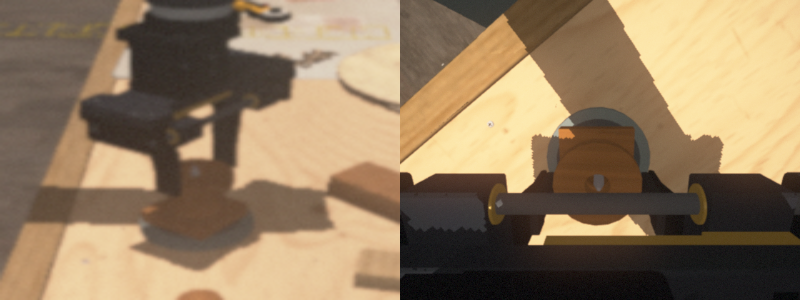

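The spindle is in the disc's bore. Last 4 mm, release, rise.

```bash
python3 -m creep '[{"fingers":0.5,"x":0.05,"y":0,"z":0,"twist":0},{"fingers":0.5,"x":0.11,"y":0,"z":0,"twist":0},{"fingers":0.5,"x":0.11,"y":0,"z":0,"twist":0},{"fingers":0.8,"x":0.11,"y":0,"z":0,"twist":0},{"fingers":1,"x":0.11,"y":0,"z":0,"twist":0},{"fingers":1,"x":0.11,"y":0,"z":0,"twist":0},{"fingers":1,"x":0.11,"y":0,"z":0,"twist":0},{"fingers":1,"x":0.11,"y":0,"z":0,"twist":0},{"fingers":1,"x":-0.2,"y":0,"z":0,"twist":0},{"fingers":1,"x":-0.8,"y":0,"z":0,"twist":0},{"fingers":1,"x":-1.5,"y":0,"z":0,"twist":0},{"fingers":1,"x":-1.5,"y":0,"z":0,"twist":0},{"fingers":1,"x":-1.5,"y":0,"z":0,"twist":0}]'; python3 p.py 445 -183.8 60; python3 -c "
from h import *
snap('wrist','w16');snap('side','s16')
i=cv2.imread('pics/s16.png')[130:280,180:340];cv2.imwrite('pics/s16c.png',np.hstack([cv2.resize(i,(400,300)),cv2.resize(cv2.imread('pics/w16.png'),(400,300))]))"
```

```text
time: 20.45
position: [0.4401, -0.0235, 0.0922]
tool_rot: [-0.725, 1.443, 0.724]
ft_force: [-0.2, 0.5, 0.3]
grip_width: 1.001
t 20.45 tcp [440.1 -23.5  92.2] toolx [ 0.004  0.001 -1.   ] jaw 53.2 F [-0.2  0.5  0.3] g 87.1 q7 [0.03 0.9 ]
shift x,y,z [ 0.803 -2.496 -3.139]
```

View pics/s16c.png

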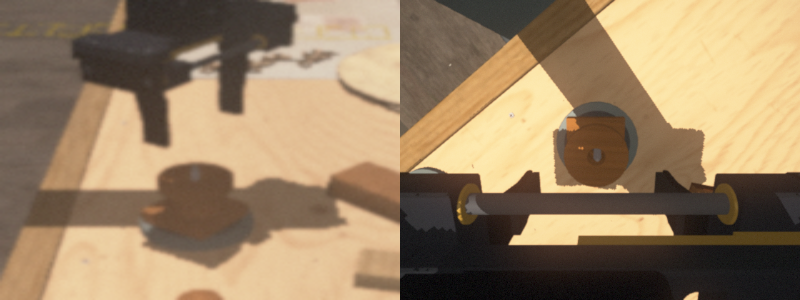

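The disc lies flat and round the spindle. For the cap I'll open the fingers only part way, since the small jig is near the jaw line.

```bash
python3 -m creep '[{"fingers":0.65,"x":0,"y":-0.3,"z":-0.4,"twist":0},{"fingers":0.65,"x":0,"y":-0.8,"z":-1,"twist":0},{"fingers":0.65,"x":0,"y":-1.4,"z":-1.7,"twist":0},{"fingers":0.65,"x":0,"y":-1.9,"z":-2.4,"twist":0},{"fingers":0.65,"x":0.2,"y":-2.3,"z":-2.9,"twist":0},{"fingers":0.65,"x":0.5,"y":-2.5,"z":-3.14,"twist":0},{"fingers":0.65,"x":0.8,"y":-2.5,"z":-3.14,"twist":0},{"fingers":0.65,"x":0.8,"y":-2.5,"z":-3.14,"twist":0},{"fingers":0.65,"x":0.8,"y":-2.5,"z":-3.14,"twist":0},{"fingers":0.65,"x":0.8,"y":-2.5,"z":-3.14,"twist":0}]'; python3 p.py 445 -183.8 -23.5; python3 -c "
from h import *
d=snap('wrist','w17');w=cloud(d)*1e3
m=(w[...,2]>8)&(w[...,2]<32)&(np.hypot(w[...,0]-445,w[...,1]+184)<30)
t=w[m&(w[...,2]>18)]; print(t.mean(0).round(1), cv2.minAreaRect(t[:,:2].astype(np.float32)))
w0=cloud(dict(np.load('top0.npz')))*1e3; m=(w0[...,1]<-300)&(w0[...,1]>-460)&(w0[...,0]<420)&(w0[...,0]>250)&(w0[...,2]>20);print('vise',w0[m].min(0),w0[m].max(0))"
```

```text
time: 21.38
position: [0.4432, -0.1835, 0.0584]
tool_rot: [-0.725, 1.447, 0.726]
ft_force: [0.8, -1.0, -0.4]
grip_width: 0.653
t 21.38 tcp [ 443.2 -183.5   58.4] toolx [-0.001  0.    -1.   ] jaw 53.3 F [ 0.8 -1.  -0.4] g 56.8 q7 [-0.05  1.32]
shift x,y,z [ 2.048 -0.041  0.022]
[ 441.9 -183.3   25.2] ((443.3038330078125, -184.2449951171875), (34.909080505371094, 34.84321594238281), 18.291507720947266)
vise [ 250.11769037 -433.44645752   20.2971253 ] [ 417.77435626 -324.10229862   74.96824429]
```

View pics/w17.png

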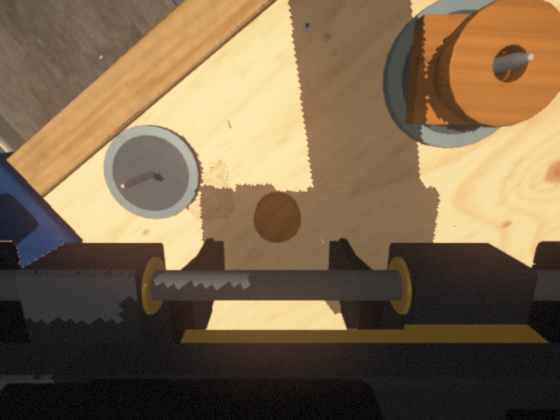

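The cap is centred at (277,217) between the jaws, the small jig's plate at (155,170) clears the left finger, and the vise is farther off. Descend and grip.

```bash
python3 -m creep '[{"fingers":0.65,"x":0.5,"y":-0.03,"z":0,"twist":0},{"fingers":0.65,"x":1.1,"y":-0.03,"z":0,"twist":0},{"fingers":0.65,"x":1.6,"y":-0.03,"z":0,"twist":0},{"fingers":0.65,"x":1.9,"y":-0.03,"z":0,"twist":0},{"fingers":0.65,"x":2.04,"y":-0.03,"z":0,"twist":0},{"fingers":0.65,"x":2.04,"y":-0.03,"z":0,"twist":0},{"fingers":0.65,"x":2.04,"y":-0.03,"z":0,"twist":0},{"fingers":0.2,"x":2.04,"y":-0.03,"z":0,"twist":0},{"fingers":0.2,"x":2.04,"y":-0.03,"z":0,"twist":0},{"fingers":0.2,"x":2.04,"y":-0.03,"z":0,"twist":0},{"fingers":0.2,"x":2.04,"y":-0.03,"z":0,"twist":0},{"fingers":0.2,"x":2.04,"y":-0.03,"z":0,"twist":0},{"fingers":0.2,"x":2.04,"y":-0.03,"z":0,"twist":0}]' 25; python3 p.py; python3 -m creep '[{"fingers":0.2,"x":-0.3,"y":0,"z":0,"twist":0},{"fingers":0.2,"x":-0.8,"y":0,"z":0,"twist":0},{"fingers":0.2,"x":-1.4,"y":0,"z":0,"twist":0},{"fingers":0.2,"x":-2,"y":0,"z":0,"twist":0},{"fingers":0.2,"x":-2.5,"y":0,"z":0,"twist":0},{"fingers":0.2,"x":-2.6,"y":0,"z":0,"twist":0},{"fingers":0.2,"x":-2.6,"y":0,"z":0,"twist":0}]'; python3 p.py 438.3 -22.8 81
```

```text
time: 22.52
position: [0.4448, -0.1849, -0.0224]
tool_rot: [-0.725, 1.446, 0.724]
ft_force: [-0.8, 0.3, 4.8]
grip_width: 0.403
t 22.52 tcp [ 444.8 -184.9  -22.4] toolx [ 0.001  0.    -1.   ] jaw 53.2 F [-0.8  0.3  4.8] g 35.1 q7 [-0.17  1.42]
time: 23.1
position: [0.4455, -0.185, 0.0821]
tool_rot: [-0.726, 1.444, 0.723]
ft_force: [0.3, -0.6, -0.8]
grip_width: 0.409
t 23.1 tcp [ 445.5 -185.    82.1] toolx [ 0.003  0.    -1.   ] jaw 53.2 F [ 0.3 -0.6 -0.8] g 35.6 q7 [-0.03  1.3 ]
shift x,y,z [0.028 2.572 3.141]
```

```bash
python3 -m creep '[{"fingers":0.2,"x":0,"y":0.3,"z":0.4,"twist":0},{"fingers":0.2,"x":0,"y":0.8,"z":1,"twist":0},{"fingers":0.2,"x":0,"y":1.4,"z":1.7,"twist":0},{"fingers":0.2,"x":0,"y":2,"z":2.4,"twist":0},{"fingers":0.2,"x":0,"y":2.4,"z":2.9,"twist":0},{"fingers":0.2,"x":0,"y":2.57,"z":3.14,"twist":0},{"fingers":0.2,"x":0,"y":2.57,"z":3.14,"twist":0},{"fingers":0.2,"x":0,"y":2.57,"z":3.14,"twist":0},{"fingers":0.2,"x":0,"y":2.57,"z":3.14,"twist":0},{"fingers":0.2,"x":0,"y":2.57,"z":3.14,"twist":0}]'; python3 p.py 438.3 -22.8 60; python3 -c "
from h import *
d=snap('wrist','w18');snap('side','s18'); snap('top','t18')
i=cv2.imread('pics/s18.png')[130:280,180:340];cv2.imwrite('pics/s18c.png',np.hstack([cv2.resize(i,(400,300)),cv2.resize(cv2.imread('pics/w18.png'),(400,300))]))"
```

```text
time: 23.93
position: [0.4369, -0.0242, 0.0805]
tool_rot: [-0.723, 1.448, 0.723]
ft_force: [0.3, 0.3, 0.0]
grip_width: 0.405
t 23.93 tcp [436.9 -24.2  80.5] toolx [-0.001 -0.    -1.   ] jaw 53.1 F [0.3 0.3 0. ] g 35.2 q7 [0.03 0.9 ]
shift x,y,z [ 0.512 -0.007  0.05 ]
```

View pics/s18c.png

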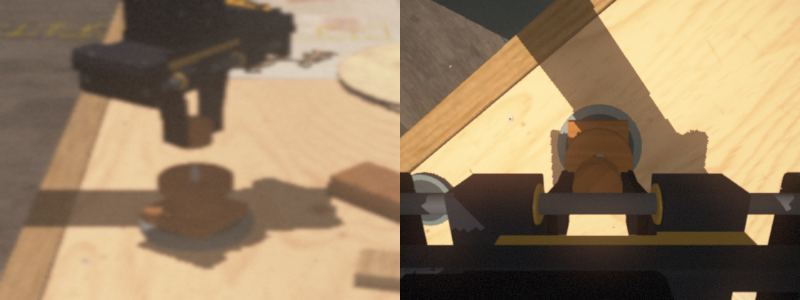

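The cap hangs upright over the disc. Lower it slowly.

```bash
python3 -m creep '[{"fingers":0.2,"x":0.2,"y":-0.01,"z":0.04,"twist":0},{"fingers":0.2,"x":0.4,"y":-0.01,"z":0.04,"twist":0},{"fingers":0.2,"x":0.55,"y":-0.01,"z":0.04,"twist":0},{"fingers":0.2,"x":0.65,"y":-0.01,"z":0.04,"twist":0},{"fingers":0.2,"x":0.75,"y":-0.01,"z":0.04,"twist":0},{"fingers":0.2,"x":0.85,"y":-0.01,"z":0.04,"twist":0},{"fingers":0.2,"x":0.85,"y":-0.01,"z":0.04,"twist":0},{"fingers":0.2,"x":0.85,"y":-0.01,"z":0.04,"twist":0}]'; python3 p.py; python3 -c "
from h import *
d=snap('wrist','w19');snap('side','s19')
i=cv2.imread('pics/s19.png')[130:280,180:340];cv2.imwrite('pics/s19c.png',np.hstack([cv2.resize(i,(400,300)),cv2.resize(cv2.imread('pics/w19.png'),(400,300))]))"
```

```text
time: 24.75
position: [0.4384, -0.0217, 0.0469]
tool_rot: [-0.725, 1.447, 0.725]
ft_force: [-0.4, 0.1, 0.2]
grip_width: 0.399
t 24.75 tcp [438.4 -21.7  46.9] toolx [-0. -0. -1.] jaw 53.2 F [-0.4  0.1  0.2] g 34.8 q7 [0.   0.92]
```

View pics/s19c.png

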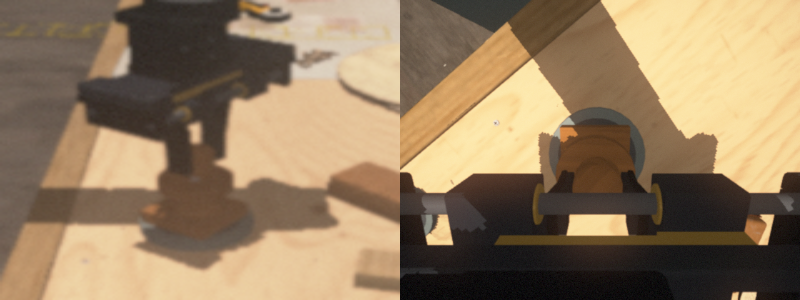

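The cap is 7 mm below the spindle top with no contact force, so the spindle is in its bore. Last 5 mm, release, rise.

```bash
python3 -m creep '[{"fingers":0.2,"x":0.06,"y":0,"z":0,"twist":0},{"fingers":0.2,"x":0.11,"y":0,"z":0,"twist":0},{"fingers":0.2,"x":0.13,"y":0,"z":0,"twist":0},{"fingers":0.2,"x":0.13,"y":0,"z":0,"twist":0},{"fingers":0.2,"x":0.13,"y":0,"z":0,"twist":0}]'; python3 -m creep '[{"fingers":0.5,"x":0,"y":0,"z":0,"twist":0},{"fingers":0.8,"x":0,"y":0,"z":0,"twist":0},{"fingers":0.8,"x":0,"y":0,"z":0,"twist":0},{"fingers":0.8,"x":0,"y":0,"z":0,"twist":0},{"fingers":0.8,"x":0,"y":0,"z":0,"twist":0},{"fingers":0.8,"x":-0.2,"y":0,"z":0,"twist":0},{"fingers":0.8,"x":-0.8,"y":0,"z":0,"twist":0},{"fingers":0.8,"x":-1.5,"y":0,"z":0,"twist":0},{"fingers":0.8,"x":-2,"y":0,"z":0,"twist":0},{"fingers":0.8,"x":-2,"y":0,"z":0,"twist":0},{"fingers":0.8,"x":-2,"y":0,"z":0,"twist":0}]'; python3 p.py 438 178 130
```

```text
time: 25.27
position: [0.4385, -0.0217, 0.0418]
tool_rot: [-0.725, 1.447, 0.725]
ft_force: [0.4, -0.3, -0.3]
grip_width: 0.401
time: 26.18
position: [0.4396, -0.0216, 0.1234]
tool_rot: [-0.725, 1.443, 0.724]
ft_force: [-0.1, 0.5, -0.4]
grip_width: 0.802
t 26.18 tcp [439.6 -21.6 123.4] toolx [ 0.003  0.001 -1.   ] jaw 53.2 F [-0.1  0.5 -0.4] g 69.7 q7 [0.05 0.87]
shift x,y,z [-0.16   3.02   3.971]
```

Move the arm aside to see the whole stack.

```bash
python3 -m creep '[{"fingers":0.8,"x":-0.2,"y":0.4,"z":0.5,"twist":0},{"fingers":0.8,"x":-0.2,"y":1,"z":1.3,"twist":0},{"fingers":0.8,"x":-0.2,"y":1.6,"z":2.1,"twist":0},{"fingers":0.8,"x":-0.2,"y":2.2,"z":2.9,"twist":0},{"fingers":0.8,"x":-0.2,"y":2.8,"z":3.6,"twist":0},{"fingers":0.8,"x":-0.2,"y":3,"z":4,"twist":0},{"fingers":0.8,"x":-0.2,"y":3,"z":4,"twist":0},{"fingers":0.8,"x":-0.2,"y":3,"z":4,"twist":0},{"fingers":0.8,"x":-0.2,"y":3,"z":4,"twist":0},{"fingers":0.8,"x":-0.2,"y":3,"z":4,"twist":0}]'
python3 - <<'E'
from h import *
snap('side','s20'); snap('top','t20')
d=dict(np.load('t20.npz')); w=cloud(d)*1e3; a=w[150:260]; 
for lo,hi,n in ((70,110,'cap'),(59,70,'disc'),(20,32,'foot'),(8,16,'plate')):
    m=(w[...,2]>lo)&(w[...,2]<hi)&(np.hypot(w[...,0]-438,w[...,1]+22)<56); t=w[m]
    if len(t): print(n,len(t),'z',np.percentile(t[:,2],[5,50,95]).round(1),cv2.minAreaRect(t[:,:2].astype(np.float32))[:2])
s=dict(np.load('top0.npz'));w0=cloud(s)*1e3
for n,(x,y,lo) in {'sand':(610,28,20),'off':(588.5,-119.5,12)}.items():
    for ww in (w0,w):
        m=(ww[...,2]>lo)&(ww[...,2]<40)&(np.hypot(ww[...,0]-x,ww[...,1]-y)<65); print(n,cv2.minAreaRect(ww[m][:,:2].astype(np.float32)))
i=cv2.imread('pics/s20.png')[160:270,190:350];j=cv2.imread('pics/t20.png')[150:270,220:380];cv2.imwrite('pics/f.png',np.hstack([cv2.resize(i,(400,275),interpolation=cv2.INTER_CUBIC),cv2.resize(j,(367,275))]))
E
```

```text
time: 27.02
position: [0.4381, 0.1766, 0.1293]
tool_rot: [-0.723, 1.448, 0.723]
ft_force: [-0.8, 0.5, 0.7]
grip_width: 0.798
cap 192 z [83.  88.5 93. ] ((438.21514892578125, -19.787128448486328), (33.903682708740234, 34.36320495605469))
disc 420 z [60.  62.9 66.4] ((438.8049011230469, -23.0577392578125), (62.94148254394531, 62.882057189941406))
foot 146 z [21.6 25.  28.8] ((436.66259765625, -22.958580017089844), (65.84698486328125, 65.9451675415039))
plate 481 z [ 8.5 11.2 14.9] ((437.99554443359375, -22.11730194091797), (97.80386352539062, 98.11196899414062))
sand ((610.6001586914062, 27.591899871826172), (55.20819091796875, 95.2649154663086), 41.199859619140625)
sand ((610.7738037109375, 27.918869018554688), (55.65435791015625, 94.54837036132812), 41.57469177246094)
off ((588.5013427734375, -119.54681396484375), (45.314247131347656, 45.63756561279297), 74.86714172363281)
off ((588.674560546875, -119.43101501464844), (44.889060974121094, 45.33279800415039), 75.42386627197266)
```

View pics/f.png

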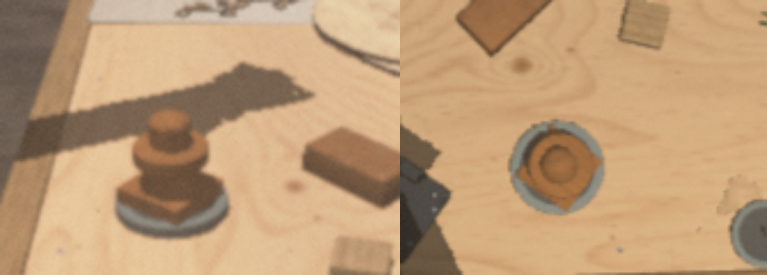

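All levels match the expected stack (foot top 26, disc top 64, cap top 92 mm, less the camera's 1–1.5 mm bias), and the bystanders haven't moved. Handing in.

```bash
python3 -c "
from bench import workorder; print(workorder.close_job())"
```

```text
the job is handed in; nothing more can be done
None
```

The candle stand is dry-fitted on the 100 mm jig, in the order foot, drum, disc, cap (bore down). All four parts are released, the arm is clear, and the job was handed in at about 27 s.

**Last checks:**
- **Heights:** the top camera, which reads 1–2 mm low, put the foot top at 25.0 mm (26 nominal) and the disc top at 62.9 mm (64 nominal). The cap's dome read up to about 93 mm (92 nominal).
- **Centring:** foot and disc are within about 1.5 mm of the plate centre. The cap sits about 2.3 mm off, inside the 5 mm bore clearance. The drum is mostly hidden under the disc, so its lie was judged from the side view and the disc height.
- **Bystanders:** the sanding block and offcut are where they were, to within 0.4 mm.
- **Forces:** the highest wrist reading I saw was about 6 N.

**What went wrong:** the first grasp of the foot missed. The reported TCP height was about 29.5 mm lower than the real fingertips, and the fingers closed above the foot without touching it. Side and wrist depth views both showed the offset, and I corrected for it in every later move.

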